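Vacuum cycle on a batch of canisters

ROBOT

A 6-joint arm with a two-finger parallel gripper is mounted at the origin on the work surface. World frame = base frame: x ahead of the robot, y to its left, z up, the work surface at z = 0. Lengths are in m, angles in rad, forces in N, time in s.
With the tool pointing down it reaches from about 0.275 to 0.825 m from the base axis. Payload 4.9 kg.
Tool frame: the origin (TCP) lies between the finger pads, 19 mm behind the fingertips; this is the grasp point; z points along the fingers, y is the line along which they close (so a half turn about z gives the same grasp; the last joint's range is limited). The gripper opens to 85 mm and grips with 20 to 120 N. Pads are 22 mm wide; open, the fingers measure 114 mm over their backs; the gripper's body (76 mm by 85 mm) begins 54 mm behind the grasp point. The pads swing forward as they close: fully open they stand 13 mm farther back than shut.
Start: joints at [1.164, 0.326, -0.193, 1.052, 0, 1.437], TCP at [0.148, 0.53, 0.25] pointing down, gripper open.
Joint ranges: [-2.65, 2.65], [-0.97, 1.79], [-1.3, 1.35], [-1.93, 2.1], [-1.47, 1.37], [-3.14, 3.14]. Speed limits (rad/s): [2.57, 2.57, 3.14, 3.14, 3.14, 3.14].

INTERFACE

Orientations are given as a unit quaternion [w, x, y, z].
In Python, from workcell import ctrl gives the robot as it stands.
- The arm moves only by the shell command python3 -m creep 'ROWS'. ROWS is a JSON object of lists of equal length, an entry for each row: "hand": the finger opening in cm, from 0 to 8.54; "translation": the shift along the tool's x, y, z in cm, a list of three; "rotation": the turn, a rotation vector about the tool's x, y, z in rad, a list of three. A call has 1 to 8 rows; each row is the pose to reach, as a shift and turn from the pose commanded when the call began, along the tool's axes at that moment; what a row does not reach only later rows make up. A row lasts 1/8 s, in which the tool goes at most 62.5 mm and 10.7 degrees, less where a joint would pass 70% of its speed; a pose out of reach is approached as far as the arm can. A call with a gripper value outside its range is refused whole. The fingers move at their own pace and stop on an object; the grip force is fixed at half the most. Time passes only in rows, so rows that repeat a pose let the fingers close. It gives the time, the measured TCP pose, the force, the opening and the grip force at its end, in the units of the state.
- ctrl.get_state(): the state, without advancing time (a new reading comes with each control period).
- ctrl.snapshot(name): name is "scene" or "top"; returns a dict with "pixels" (400x640x3 uint8, blue, green, red), "fx", "fy", "cx", "cy" (pixels), "extrinsics" (4x4, takes a point from world to camera coordinates). Camera axes: x right, y down, z forward; pixel columns grow to the right and rows downward; lengths in m; the calibration is good to about 2 mm. A picture is of the moment at which its call begins. There is no depth.
- ctrl.job_done(): hands the job in; it is judged then, once.
Trained networks look in a picture, given as the dict that the camera call returned (one of the last four; its "shot" number tells which), for a name from the list of things; names that differ only in an ending like _2 or _b are one class to them, and where a whole thing is asked for, a point or a joint stands for the part that bears it (a point fixed in the world has none). Each returns a list of dicts, best first, with "p" (0 to 1); they miss things now and then, are a little off and sometimes report something else, mostly with a low value. They report only what shows in the picture. A call takes as long as a camera call. They do not tell look-alikes from the thing itself.
- ctrl.recognise(query, picture): "bbox" ([left, top, right, bottom] in pixels, round what is visible of it).
- ctrl.spot_point(query, picture): "location" ([column, row] in pixels: a listed point, or the origin of a listed thing).
The state is a dict: "time": time; "joint_pos": joint angles; "qvel": joint speeds; "effort": joint torques, N m; "tool_pos": TCP position; "tcp_rot": TCP orientation; "wrist_force": force on the tool from outside, world axes, zero at the start; "ft_torque": the same for the moment, N m; "opening": finger opening in m; "grasp_force": force on a finger pad.
Only numpy, scipy, OpenCV 4.12 (cv2) and the standard library are available. Lean on these libraries where they do the work, as an engineer would, in place of code of your own. Each camera call takes 0.05 s, during which the arm holds its last target. There are 200 camera calls.

TASK

Stand every canister that is on the bench upright on the floor of the stainless tray, lengthwise from front to back (its rib square to the tray's long aluminium housing), while the isolator is off. Then turn the isolator handle to on, press the pedal right down to its stop, hold it there for a second and let it come up, and turn the isolator off again before taking anything out. Finally move all the canisters into the white basket, upright and side by side on its floor, and leave the bottle and the mug where they are.

Things in the scene. Friction and masses are not known exactly. Their poses are not given: they have to be found in the camera images.
- can1: lidded vacuum canister, white with a blue lid and a white rib, 90 (its x) x 60 (its y) mm, origin at the centre of its underside, z up. Flat lid top 51 mm above the origin; on it, centred, a straight grip rib along x, 60 long, 16 wide, 26 mm tall (top at 77 mm). About 0.25 kg. May be absent. It is taken by the rib, from above: fingertips just over the lid, pads across the rib
- can2: lidded vacuum canister, white with a blue lid and a white rib, 90 (its x) x 60 (its y) mm, origin at the centre of its underside, z up. Flat lid top 51 mm above the origin; on it, centred, a straight grip rib along x, 60 long, 16 wide, 26 mm tall (top at 77 mm). About 0.25 kg. May be absent. It is taken by the rib, from above: fingertips just over the lid, pads across the rib
- can3: lidded vacuum canister, white with a blue lid and a white rib, 90 (its x) x 60 (its y) mm, origin at the centre of its underside, z up. Flat lid top 51 mm above the origin; on it, centred, a straight grip rib along x, 60 long, 16 wide, 26 mm tall (top at 77 mm). About 0.25 kg. May be absent. It is taken by the rib, from above: fingertips just over the lid, pads across the rib
- tray: fixed open stainless tray on the bench, 130 (x) x 330 (y) mm outside, walls 5 mm thick and 20 mm high, floor top 5 mm above the origin (centre of its underside). Inside 120 x 320 mm. A 45 mm deep, 60 mm high aluminium pump housing runs along its +x side. All canisters fit side by side along y, their x along the tray's x (either way round), 90 mm apart
- basket: fixed open white plastic basket, 140 (x) x 300 (y) x 55 (z) mm outside, walls and floor 5 mm thick; origin at the centre of its underside, floor top 5 mm above it. All canisters fit side by side along y, 90 mm apart
- isolator: fixed grey isolator box, 110 x 110 x 55 mm, origin at the centre of its underside; the rotary handle stands on its top, its axis vertical through the box's centre
- handle (a joint): isolator handle, rad: 0 = off, the black bar lies along the box's x; 1.57 = on, a quarter turn clockwise seen from above, the bar lies along the box's y. Stops at both ends; a spring snaps it past the middle (0.785) to the nearer end and holds it there (about 0.15 N m to turn)
- handle_grip (a point): point on the axis of the isolator handle, 87 mm above the bench: the TCP height to pinch the bar from above. The bar is 100 long, 16 wide and 32 mm tall (65 to 97 mm above the bench), on a hub of 38 mm diameter; box top 55 mm above the bench. A white mark on top of one end of the bar shows its pointer (towards the box's -x when off, +y when on)
- pedal_base: fixed base plate of a spring pedal, 140 (x) x 90 (y) x 8 mm, origin at the centre of its underside; the pedal's hinge is along y, at x = +55 mm, 27 mm above the bench; the pedal rises from there towards -x
- pedal (a joint): pedal angle, rad: 0 = up (free), 0.28 = pressed right down to its stop; springs back when let go
- pedal_press (a point): point on the top of the pedal's tread, near its raised free end, 100 mm from the hinge and mid-width (tread 130 long, 70 mm wide): press here straight down. About 64 mm above the bench when up; goes about 27 mm down to the stop, and 4 N at the start to 10 N at the stop is needed; do not exceed about 25 N
- spray: bystander: plain bottle, 60 mm diameter, 150 mm high, origin at the centre of its underside
- mug: bystander: white mug, 80 mm diameter, 90 mm high, origin at the centre of its underside
Things that resemble listed ones, but are neither listed nor needed, are in the scene too. Leave any red or turquoise look-alike of the can1 alone.

How it is judged:
On the way, in this order (a step that is already met when the one before it is completed fails the run):
1. every canister stands upright on the tray floor, lengthwise, with the isolator off (x of can1 in the frame of tray between -0.03 and 0.03 m and y of can1 in the frame of tray between -0.145 and 0.145 m and z of each of can1, can2, can3 in the frame of tray below 0.012 m and angle between each of can1, can2, can3's own z axis and vertical below 0.12 rad and angle between the x axis of each of can1, can2, can3 and the x axis of tray, either way round below 0.3 rad and x of can2 in the frame of tray between -0.03 and 0.03 m and y of can2 in the frame of tray between -0.145 and 0.145 m and x of can3 in the frame of tray between -0.03 and 0.03 m and y of can3 in the frame of tray between -0.145 and 0.145 m and value of joint handle below 0.2 rad), for 0.2 s.
2. the isolator is turned on (value of joint handle above 1.35 rad), for 0.2 s.
3. the pedal is held down at its stop, with the isolator on and the canisters standing on the tray (x of can1 in the frame of tray between -0.03 and 0.03 m and y of can1 in the frame of tray between -0.145 and 0.145 m and z of each of can1, can2, can3 in the frame of tray below 0.012 m and angle between each of can1, can2, can3's own z axis and vertical below 0.12 rad and angle between the x axis of each of can1, can2, can3 and the x axis of tray, either way round below 0.3 rad and x of can2 in the frame of tray between -0.03 and 0.03 m and y of can2 in the frame of tray between -0.145 and 0.145 m and x of can3 in the frame of tray between -0.03 and 0.03 m and y of can3 in the frame of tray between -0.145 and 0.145 m and value of joint pedal above 0.25 rad and value of joint handle above 1.35 rad), for 0.6 s.
4. the pedal has come up again (value of joint pedal below 0.05 rad), for 0.2 s.
5. the isolator is off again, the canisters still on the tray (x of can1 in the frame of tray between -0.03 and 0.03 m and y of can1 in the frame of tray between -0.145 and 0.145 m and z of each of can1, can2, can3 in the frame of tray below 0.012 m and x of can2 in the frame of tray between -0.03 and 0.03 m and y of can2 in the frame of tray between -0.145 and 0.145 m and x of can3 in the frame of tray between -0.03 and 0.03 m and y of can3 in the frame of tray between -0.145 and 0.145 m and value of joint handle below 0.2 rad), for 0.2 s.
At the end, for the whole second after the job is handed in: every canister stands upright (within 0.12 rad) and at rest on the basket's floor, the isolator is off (below 0.2 rad) and the pedal is up (x of can1 in the frame of basket between -0.045 and 0.045 m and y of can1 in the frame of basket between -0.125 and 0.125 m and z of each of can1, can2, can3 in the frame of basket below 0.012 m and angle between each of can1, can2, can3's own z axis and vertical below 0.12 rad and linear speed of each of can1, can2, can3 below 0.03 m/s and x of can2 in the frame of basket between -0.045 and 0.045 m and y of can2 in the frame of basket between -0.125 and 0.125 m and x of can3 in the frame of basket between -0.045 and 0.045 m and y of can3 in the frame of basket between -0.125 and 0.125 m and value of joint handle below 0.2 rad and value of joint pedal below 0.05 rad); the robot touches nothing.
It fails at once if the bottle is moved by more than 30 mm (distance of spray from where it was at the start of the episode above 0.03 m).
It fails at once if the mug is moved by more than 30 mm (distance of mug from where it was at the start of the episode above 0.03 m).
Of can1, can2, can3 only 2 to 3 are there at a start; the rules pass over those that are not, and their reading is None.
At some moment in a run one of can1, can2, can3 may be knocked a few centimetres aside while the robot is not near it.
It also fails if it takes over 210 s, if anything falls off the work surface, if the arm or the gripper's body presses on something with over 40 N, if the wrist force passes 120 N, or if a joint passes its speed limit or range.

## Working session

There is one attempt and no reset: what is moved stays moved. The work goes in short steps, Python scripts to look and compute and a shell command to move; the robot and the scene stay as the last step left them, time stands still between calls to the robot, and variables do not carry over. Pictures are saved under pics/ and viewed, at most 14 in all, crops included, and the job is handed in when it is done.

```bash
mkdir -p pics; ls; cat > h.py <<'E'
import numpy as np, cv2
from workcell import ctrl
from scipy.spatial.transform import Rotation as R
def ray(pic,uv):
    E=np.array(pic["extrinsics"]);c=-E[:3,:3].T@E[:3,3]
    d=E[:3,:3].T@np.array([(uv[0]-pic["cx"])/pic["fx"],(uv[1]-pic["cy"])/pic["fy"],1]);return c,d/np.linalg.norm(d)
def atz(pic,uv,z):
    c,d=ray(pic,uv);return c+d*(z-c[2])/d[2]
def tri(p1,u1,p2,u2):
    c1,d1=ray(p1,u1);c2,d2=ray(p2,u2)
    A=np.stack([d1,-d2],1);t=np.linalg.lstsq(A,c2-c1,rcond=None)[0]
    a,b=c1+t[0]*d1,c2+t[1]*d2;return (a+b)/2,np.linalg.norm(a-b)
def proj(pic,X):
    E=np.array(pic["extrinsics"]);p=E[:3,:3]@np.array(X)+E[:3,3]
    return np.array([pic["fx"]*p[0]/p[2]+pic["cx"],pic["fy"]*p[1]/p[2]+pic["cy"]])
def tgt(X,yaw=None):
    "rows for: tool down, TCP at X, tool y axis at world angle yaw (mod pi)"
    s=ctrl.get_state();q=s["tcp_rot"];r=R.from_quat([q[1],q[2],q[3],q[0]]);M=r.as_matrix()
    z=np.array([0,0,-1.]);best=None
    y0=np.arctan2(M[1,1],M[0,1])
    if yaw is None: yaw=y0
    yaw=y0+(yaw-y0+np.pi/2)%np.pi-np.pi/2
    out=[]
    for yw in (yaw,yaw-np.pi*np.sign(yaw-y0)):
        y=np.array([np.cos(yw),np.sin(yw),0]);G=np.stack([np.cross(y,z),y,z],1)
        out.append((R.from_matrix(M.T@G)).as_rotvec().round(3).tolist())
    print("shift cm",(M.T@(np.array(X)-s["tool_pos"])*100).round(2).tolist(),"rot",out,"j6",round(s["joint_pos"][5],3),"t",round(s["time"],2))
E
cat > look.py <<'E'
from h import *
import pickle
s=ctrl.get_state();print(s["time"],s["tool_pos"],s["tcp_rot"])
P={}
for n in("scene","top"):
    P[n]=ctrl.snapshot(n);cv2.imwrite(f"pics/{n}0.png",P[n]["pixels"])
    E=np.array(P[n]["extrinsics"]);print(n,P[n]["fx"],(-E[:3,:3].T@E[:3,3]).round(3),E[:3,:3].round(2).tolist())
pickle.dump(P,open("p0.pkl","wb"))
for q in["can1","tray","basket","isolator","handle_grip","pedal_press","pedal_base","spray","mug"]:
    for n in P:
        print(q,n,[(round(d["p"],2),np.round(d["location"],1).tolist(),atz(P[n],d["location"],0).round(3)[:2].tolist()) for d in ctrl.spot_point(q,P[n])[:7]])
E
python3 look.py
```

```text
pics
0.0 [0.14794653 0.52913792 0.24918871] [-2.32592352e-04  1.35965249e-01  9.90713206e-01 -8.59845401e-04]
scene 433.8895055396862 [ 1.314 -0.834  0.849] [[0.71, 0.7, -0.02], [0.37, -0.4, -0.84], [-0.59, 0.59, -0.55]]
top 405.2297088167557 [0.293 0.012 1.298] [[0.0, -1.0, 0.02], [-0.99, -0.0, -0.15], [0.15, -0.02, -0.99]]
can1 scene [(0.95, [324.1, 183.9], [0.33, 0.168]), (0.87, [344.6, 200.5], [0.463, 0.136]), (0.85, [283.6, 232.6], [0.444, -0.137]), (0.59, [242.7, 222.6], [0.304, -0.194])]
can1 top [(0.91, [360.9, 212.7], [0.449, -0.14]), (0.85, [319.3, 211.5], [0.453, -0.005]), (0.65, [275.4, 206.7], [0.468, 0.136]), (0.63, [376.5, 257.9], [0.305, -0.188]), (0.6, [260.9, 243.2], [0.351, 0.18])]
tray scene [(0.92, [312.2, 267.2], [0.628, -0.189]), (0.55, [221.7, 259.9], [0.409, -0.351]), (0.41, [284.8, 231.5], [0.443, -0.131])]
tray top [(0.57, [381.0, 153.0], [0.648, -0.209])]
basket scene [(0.57, [388.4, 210.1], [0.613, 0.193])]
basket top [(0.91, [261.1, 156.8], [0.633, 0.186])]
isolator scene [(0.76, [378.5, 175.7], [0.443, 0.355])]
isolator top [(0.67, [208.4, 216.4], [0.436, 0.35])]
handle_grip scene [(0.64, [207.7, 238.1], [0.29, -0.321]), (0.49, [379.4, 155.3], [0.34, 0.493])]
handle_grip top [(0.51, [195.8, 212.4], [0.449, 0.391]), (0.32, [360.7, 211.8], [0.452, -0.139])]
pedal_press scene [(0.91, [210.5, 239.4], [0.302, -0.319])]
pedal_press top [(0.73, [430.9, 238.6], [0.366, -0.364])]
pedal_base scene [(0.69, [223.3, 257.0], [0.402, -0.34])]
pedal_base top [(0.81, [425.3, 223.3], [0.416, -0.348]), (0.65, [171.5, 167.5], [0.596, 0.476])]
spray scene [(0.85, [428.5, 179.5], [0.6, 0.461])]
spray top [(0.69, [169.6, 166.7], [0.598, 0.483])]
mug scene [(0.69, [221.6, 320.1], [0.601, -0.484])]
mug top [(0.62, [463.0, 170.3], [0.591, -0.479]), (0.62, [379.1, 157.4], [0.633, -0.203])]
```

View pics/scene0.png

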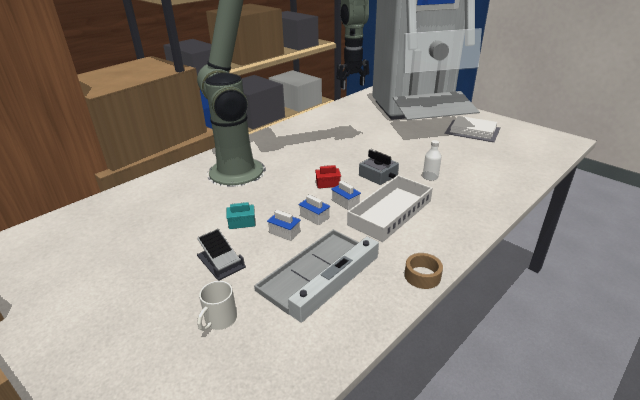

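```bash
python3 -c "
import cv2
a=cv2.imread('pics/top0.png')[100:300,130:490];cv2.imwrite('pics/top0c.png',cv2.resize(a,(792,440),interpolation=cv2.INTER_CUBIC))"
```

```text
(no output)
```

View pics/top0c.png

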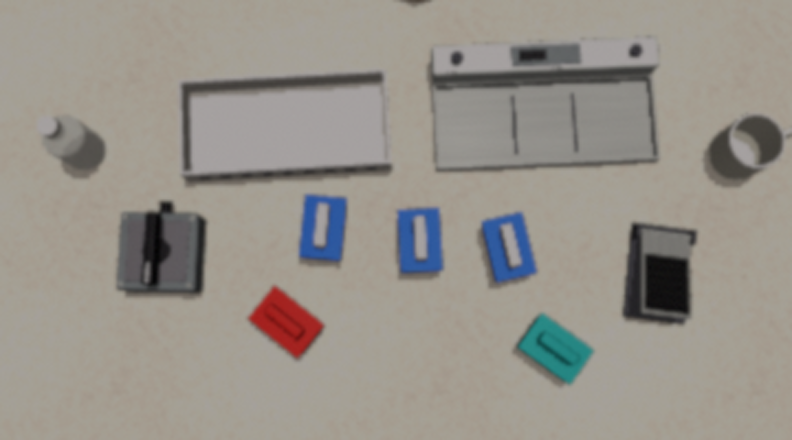

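The blue-lidded, white-ribbed canisters are at scene pixels (345,194), (315,208) and (284,224). The look-alikes are red at (328,177) and turquoise at (240,215). In the top crop the blue ones are at (323,228), (420,240) and (510,247), so all three are present. The isolator bar lies along world x with its mark towards the robot, so it is off. The pedal is at crop (662,275), the tray is on the right with its housing on the far side, and the basket is on the left.

```bash
cat > cans.py <<'E'
from h import *
def blobs(pic):
    hsv=cv2.cvtColor(pic["pixels"],cv2.COLOR_BGR2HSV)
    m=cv2.inRange(hsv,(105,120,50),(125,255,255));m=cv2.morphologyEx(m,cv2.MORPH_CLOSE,np.ones((3,3)))
    m[:130]=0
    cs,_=cv2.findContours(m,cv2.RETR_EXTERNAL,cv2.CHAIN_APPROX_NONE)
    return [cv2.convexHull(c) for c in cs if cv2.contourArea(c)>40]
def top_cans(pic,z=.051):
    out=[]
    for h in blobs(pic):
        w=np.array([atz(pic,p,z)[:2] for p in h[:,0].astype(float)],np.float32)
        (c,(a,b),_)=r=cv2.minAreaRect(w*1000);bx=cv2.boxPoints(r)
        e=bx[1]-bx[0] if np.linalg.norm(bx[1]-bx[0])>np.linalg.norm(bx[2]-bx[1]) else bx[2]-bx[1]
        yaw=np.degrees(np.arctan2(e[1],e[0]));yaw=(yaw+90)%180-90
        M=cv2.moments(h)
        out.append((np.array(c)/1000,round(yaw,1),(round(a),round(b)),np.array([M["m10"],M["m01"]])/M["m00"]))
    return sorted(out,key=lambda o:-o[0][1])
E
cat > m1.py <<'E'
from cans import *
import pickle
P=pickle.load(open("p0.pkl","rb"));T,S=P["top"],P["scene"]
for o in top_cans(T): print("can",o[0].round(4),o[1],o[2],"scene proj lid",proj(S,[*o[0],.051]).round(1),"rib",proj(S,[*o[0],.077]).round(1))
for h in blobs(S): M=cv2.moments(h);print("scene blob",M["m10"]/M["m00"],M["m01"]/M["m00"])
tc=lambda u,v:(u/2.2+130,v/2.2+100)
for n,pts,z in [("tray rim nearL,nearR,farR(inner)",[(437,168),(656,160),(654,80)],.02),("housing farL farR nearL nearR",[(433,48),(656,39),(434,76),(657,67)],.06),("basket nearL nearR farR farL",[(182,180),(390,167),(383,75),(181,84)],.055),("bar ends",[(153,212),(149,284)],.097),("box top corners",[(123,213),(203,216),(200,293),(119,290)],.055)]:
    print(n,[atz(T,tc(*p),z)[:2].round(4).tolist() for p in pts])
print("pedal tri",tri(T,(430.9,238.6),S,(210.5,239.4)),"grip tri",tri(T,(195.8,212.4),S,(379.4,155.3)))
print("tray o",tri(T,(381,153),S,(312.2,267.2)),"basket",tri(T,(261.1,156.8),S,(388.4,210.1)))
E
python3 m1.py
python3 -c "
import cv2
a=cv2.imread('pics/scene0.png')[140:310,190:460];cv2.imwrite('pics/s0c.png',cv2.resize(a,(790,497),interpolation=cv2.INTER_CUBIC))"
```

```text
can [0.4721 0.1285] -4.6 (56, 87) scene proj lid [345.4 190. ] rib [345.5 183.6]
can [ 0.4548 -0.0081] 3.4 (87, 56) scene proj lid [314.  204.2] rib [313.7 197.6]
can [ 0.4454 -0.1336] 13.4 (86, 58) scene proj lid [283.6 219.4] rib [283.1 212.6]
can [ 0.6762 -0.9984] 0.3 (80, 61) scene proj lid [-15.6 499.3] rib [-22.6 491.9]
scene blob 283.5659914057704 221.24493554327807
scene blob 314.2503671071953 206.15565345080762
scene blob 345.49110032362455 191.56472491909383
tray rim nearL,nearR,farR(inner) [[0.5644, -0.0351], [0.5781, -0.3578], [0.7002, -0.3596]]
housing farL farR nearL nearR [[0.7333, -0.0281], [0.7495, -0.3533], [0.6912, -0.0295], [0.7071, -0.3531]]
basket nearL nearR farR farL [[0.5379, 0.3269], [0.5581, 0.0331], [0.6938, 0.0441], [0.6783, 0.3341]]
bar ends [[0.4852, 0.3536], [0.3874, 0.3544]]
box top corners [[0.4903, 0.4073], [0.4865, 0.2954], [0.3784, 0.2954], [0.3823, 0.4073]]
pedal tri (array([ 0.36327055, -0.34942616,  0.05141101]), np.float64(0.0008169551897283922)) grip tri (array([0.43689651, 0.36452195, 0.08385437]), np.float64(0.004514453781254039))
tray o (array([ 0.64346354, -0.20516583,  0.0203597 ]), np.float64(0.0016950215127308126)) basket (array([0.62610008, 0.18091801, 0.0137843 ]), np.float64(0.009265719930078428))
```

View pics/s0c.png

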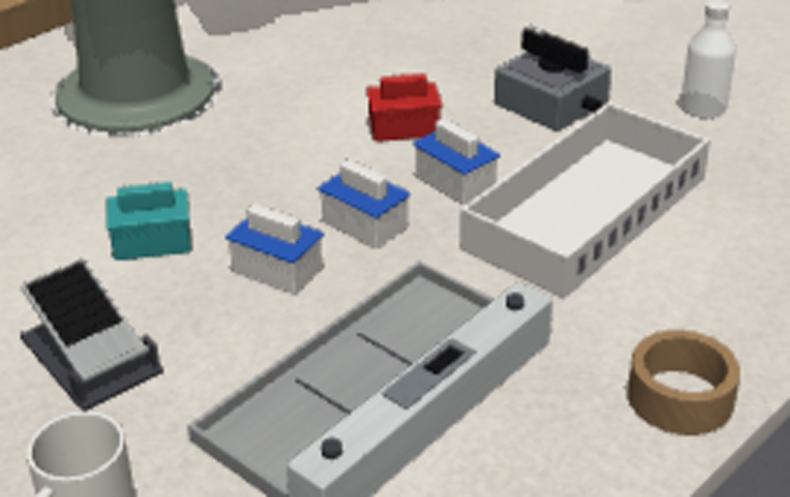

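The crop confirms it: blue-lidded, white-ribbed canisters at crop (275,245), (362,200) and (456,155), with turquoise at (148,220) and red at (403,105) to be left alone. Rib tops project at the expected height (z about 0.077). I'm starting with the left canister.

```bash
python3 -c "
from h import *
tgt([.472,.1285,.16],np.radians(85.4))"
```

```text
shift cm [-41.99, -29.91, 9.0] rot [[0.0, 0.0, -0.192], [0.0, -0.0, 2.949]] j6 1.437 t 1.0
```

```bash
python3 -m creep '{"hand":[5,5,5,5,5,5,5,5],"translation":[[-6,-4.2,0],[-12,-8.5,0],[-18,-12.8,2],[-24,-17,3],[-30,-21.4,5],[-36,-25.6,7],[-42,-29.9,9],[-42,-29.9,9]],"rotation":[[0,0,-0.05],[0,0,-0.1],[0,0,-0.15],[0,0,-0.192],[0,0,-0.192],[0,0,-0.192],[0,0,-0.192],[0,0,-0.192]]}'
python3 -m creep '{"hand":[5,5],"translation":[[0,0,0],[0,0,0]],"rotation":[[0,0,0],[0,0,0]]}'
python3 -c "
from cans import *
tgt([.472,.1285,.074],np.radians(85.4))
for o in top_cans(ctrl.snapshot('top')): print(o[:3])"
```

```text
time: 2.0
tool_pos: [0.4576, 0.1465, 0.1664]
tcp_rot: [0.001, 0.04, 0.999, 0.0]
wrist_force: [0.9, -0.0, 0.5]
opening: 0.0499
grasp_force: 0.0
time: 2.25
tool_pos: [0.4558, 0.1482, 0.1665]
tcp_rot: [-0.001, 0.041, 0.999, 0.0]
wrist_force: [-0.8, 0.3, -0.4]
opening: 0.0497
grasp_force: 0.0
shift cm [-1.78, -1.84, 9.25] rot [[0.0, -0.001, -0.001], [-0.002, -0.0, 3.14]] j6 0.241 t 2.25
(array([0.44769278, 0.1278166 ]), np.float32(-89.8), (37, 53))
(array([ 0.45483853, -0.00811716]), np.float32(3.4), (87, 56))
(array([ 0.44539948, -0.13357535]), np.float32(13.4), (86, 58))
(array([ 0.67623608, -0.99840448]), np.float32(0.3), (80, 61))
```

```bash
python3 -m creep '{"hand":[5,5,5,5,5,5],"translation":[[-1.8,-1.85,0],[-1.8,-1.85,4],[-1.8,-1.85,7],[-1.8,-1.85,9],[-1.8,-1.85,9.2],[-1.8,-1.85,9.2]],"rotation":[[0,0,0],[0,0,0],[0,0,0],[0,0,0],[0,0,0],[0,0,0]]}'
python3 -m creep '{"hand":[0.8,0.8,0.8,0.8,0.8,0.8],"translation":[[0,0,0],[0,0,0],[0,0,0],[0,0,0],[0,0,0],[0,0,0]],"rotation":[[0,0,0],[0,0,0],[0,0,0],[0,0,0],[0,0,0],[0,0,0]]}'
```

```text
time: 3.05
tool_pos: [0.4728, 0.1293, 0.0754]
tcp_rot: [0.0, 0.039, 0.999, 0.0]
wrist_force: [0.0, -1.6, 0.4]
opening: 0.05
grasp_force: 0.0
time: 3.8
tool_pos: [0.4735, 0.1286, 0.0756]
tcp_rot: [0.001, 0.04, 0.999, 0.001]
wrist_force: [-1.1, 1.0, 6.2]
opening: 0.0147
grasp_force: 59.9
```

```bash
python3 -m creep '{"hand":[0.8,0.8,0.8,0.8],"translation":[[0,0,-3],[0,0,-7],[0,0,-11],[0,0,-12.5]],"rotation":[[0,0,0],[0,0,0],[0,0,0],[0,0,0]]}'
python3 -c "
from h import *
tgt([.630,-.105,.20],np.radians(92.6))"
```

```text
time: 4.3
tool_pos: [0.4738, 0.1283, 0.2016]
tcp_rot: [0.002, 0.041, 0.999, 0.0]
wrist_force: [0.4, 0.2, -2.9]
opening: 0.0145
grasp_force: 59.1
shift cm [-17.45, -21.99, 0.2] rot [[0.0, 0.003, -0.126], [0.005, -0.001, 3.015]] j6 0.195 t 4.3
```

```bash
python3 -m creep '{"hand":[0.8,0.8,0.8,0.8,0.8,0.8,0.8,0.8],"translation":[[-2,-3,0],[-5,-6.5,0],[-8,-10,0],[-11,-14,0],[-14,-18,0],[-16.5,-21,0],[-17.45,-22,0],[-17.45,-22,0]],"rotation":[[0,0,-0.02],[0,0,-0.04],[0,0,-0.06],[0,0,-0.08],[0,0,-0.1],[0,0,-0.12],[0,0,-0.126],[0,0,-0.126]]}'
python3 -c "
from h import *
tgt([.630,-.105,.081],np.radians(92.6))"
```

```text
time: 5.3
tool_pos: [0.6284, -0.1053, 0.1981]
tcp_rot: [-0.001, -0.022, 1.0, 0.001]
wrist_force: [-1.0, 0.5, -1.2]
opening: 0.0147
grasp_force: 59.1
shift cm [-0.19, 0.01, 11.71] rot [[0.001, -0.002, -0.001], [-0.003, -0.002, 3.14]] j6 -0.326 t 5.3
```

```bash
python3 -m creep '{"hand":[0.8,0.8,0.8,0.8,0.8,0.8,0.8,0.8],"translation":[[-0.2,0,2],[-0.2,0,5],[-0.2,0,8],[-0.2,0,9.5],[-0.2,0,10.5],[-0.2,0,11.2],[-0.2,0,11.5],[-0.2,0,11.5]],"rotation":[[0,0,0],[0,0,0],[0,0,0],[0,0,0],[0,0,0],[0,0,0],[0,0,0],[0,0,0]]}'
python3 -c "
from h import *
tgt([.630,-.105,.081],np.radians(92.6))
p=ctrl.snapshot('scene')['pixels'][180:310,230:410];cv2.imwrite('pics/pl1.png',cv2.resize(p,(720,520)))"
```

```text
time: 6.3
tool_pos: [0.6312, -0.1051, 0.0849]
tcp_rot: [0.0, -0.023, 1.0, -0.0]
wrist_force: [-0.3, 0.2, -1.7]
opening: 0.0144
grasp_force: 59.1
shift cm [0.12, 0.01, 0.39] rot [[-0.0, 0.001, -0.0], [0.001, 0.0, 3.141]] j6 -0.325 t 6.3
```

View pics/pl1.png

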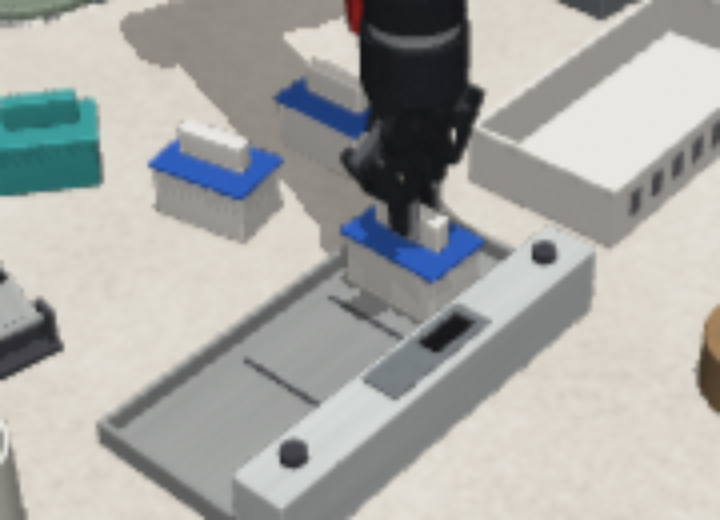

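The canister at crop (410,260) is inside the tray walls, just above the floor and square to the housing. I'm lowering it and releasing.

```bash
python3 -m creep '{"hand":[0.8,0.8,5,5,5,5],"translation":[[0,0,0.3],[0,0,0.4],[0,0,0.4],[0,0,0.4],[0,0,0.4],[0,0,0.4]],"rotation":[[0,0,0],[0,0,0],[0,0,0],[0,0,0],[0,0,0],[0,0,0]]}'
python3 -m creep '{"hand":[5,5,5,5],"translation":[[0,0,-1],[0,0,-3],[0,0,-6],[0,0,-8.5]],"rotation":[[0,0,0],[0,0,0],[0,0,0],[0,0,0]]}'
python3 -c "
from h import *
tgt([.4548,-.0081,.17],np.radians(93.4))"
```

```text
time: 7.1
tool_pos: [0.631, -0.105, 0.0807]
tcp_rot: [0.0, -0.023, 1.0, -0.0]
wrist_force: [0.7, 0.1, 0.0]
opening: 0.0503
grasp_force: 0.0
time: 7.6
tool_pos: [0.6313, -0.1051, 0.1675]
tcp_rot: [0.001, -0.023, 1.0, -0.0]
wrist_force: [-0.3, -0.9, -0.5]
opening: 0.0498
grasp_force: 0.0
shift cm [17.19, 10.49, -0.28] rot [[-0.0, 0.001, -0.014], [0.002, 0.001, 3.127]] j6 -0.325 t 7.6
```

```bash
python3 -m creep '{"hand":[5,5,5,5,5,5,5],"translation":[[5,3,0],[9,6,0],[13,8,0],[16,9.8,0],[17.2,10.5,0],[17.2,10.5,0],[17.2,10.5,0]],"rotation":[[0,0,0],[0,0,0],[0,0,-0.014],[0,0,-0.014],[0,0,-0.014],[0,0,-0.014],[0,0,-0.014]]}'
python3 -c "
from cans import *
tgt([.4548,-.0081,.075],np.radians(93.4))
t=ctrl.snapshot('top');s=ctrl.snapshot('scene')
for o in top_cans(t): print(o[:3])
print([b.mean((0,1)).round() for b in blobs(s)])"
```

```text
time: 8.48
tool_pos: [0.4561, -0.0085, 0.166]
tcp_rot: [0.001, -0.029, 1.0, -0.0]
wrist_force: [-0.4, -0.1, 0.6]
opening: 0.0496
grasp_force: 0.0
shift cm [0.15, 0.06, 9.1] rot [[-0.001, 0.002, -0.001], [0.003, 0.001, 3.141]] j6 -0.239 t 8.47
(array([ 0.63249231, -0.10511474]), np.float32(0.4), (88, 57))
(array([ 0.44522748, -0.13330104]), np.float32(13.4), (86, 57))
(array([ 0.67623615, -0.99840454]), np.float32(0.3), (80, 61))
[array([333., 241.]), array([284., 222.]), array([314., 205.])]
```

```bash
python3 -m creep '{"hand":[5,5,5,5,5,5],"translation":[[0.1,0,3],[0.1,0,6],[0.1,0,8.5],[0.1,0,9],[0.1,0,9.1],[0.1,0,9.1]],"rotation":[[0,0,0],[0,0,0],[0,0,0],[0,0,0],[0,0,0],[0,0,0]]}'
python3 -m creep '{"hand":[0.8,0.8,0.8,0.8,0.8,0.8],"translation":[[0,0,0],[0,0,0],[0,0,0],[0,0,0],[0,0,0],[0,0,0]],"rotation":[[0,0,0],[0,0,0],[0,0,0],[0,0,0],[0,0,0],[0,0,0]]}'
python3 -m creep '{"hand":[0.8,0.8,0.8,0.8,0.8],"translation":[[0,0,-3],[0,0,-7],[0,0,-11],[0,0,-12.5],[0,0,-12.5]],"rotation":[[0,0,0],[0,0,0],[0,0,0],[0,0,0],[0,0,0]]}'
python3 -c "
from h import *
tgt([.633,-.195,.20],np.radians(92.6))"
```

```text
time: 9.32
tool_pos: [0.4543, -0.0082, 0.0754]
tcp_rot: [0.001, -0.03, 1.0, -0.0]
wrist_force: [-0.3, -0.3, 0.5]
opening: 0.0501
grasp_force: 0.0
time: 10.07
tool_pos: [0.4538, -0.0081, 0.0752]
tcp_rot: [0.001, -0.03, 1.0, -0.0]
wrist_force: [-0.3, -1.4, 5.7]
opening: 0.0148
grasp_force: 59.3
time: 10.7
tool_pos: [0.4538, -0.0079, 0.2003]
tcp_rot: [0.001, -0.03, 1.0, -0.0]
wrist_force: [-0.3, 0.2, -2.9]
opening: 0.0144
grasp_force: 59.4
shift cm [-16.78, -19.73, 0.07] rot [[-0.0, 0.002, 0.014], [-0.003, -0.001, -3.128]] j6 -0.24 t 10.7
```

```bash
python3 -m creep '{"hand":[0.8,0.8,0.8,0.8,0.8,0.8,0.8,0.8],"translation":[[-2,-3,0],[-5,-6.5,0],[-8,-10,0],[-11,-13.5,0],[-14,-17,0],[-16,-19,0],[-16.8,-19.7,0],[-16.8,-19.7,0]],"rotation":[[0,0,0],[0,0,0],[0,0,0.01],[0,0,0.014],[0,0,0.014],[0,0,0.014],[0,0,0.014],[0,0,0.014]]}'
python3 -m creep '{"hand":[0.8,0.8],"translation":[[0,0,0],[0,0,0]],"rotation":[[0,0,0],[0,0,0]]}'
python3 -c "
from h import *
tgt([.633,-.195,.081],np.radians(92.6))"
```

```text
time: 11.7
tool_pos: [0.632, -0.1942, 0.1979]
tcp_rot: [-0.001, -0.023, 1.0, 0.001]
wrist_force: [-0.3, 0.4, -2.3]
opening: 0.0149
grasp_force: 59.4
time: 11.95
tool_pos: [0.6321, -0.1937, 0.1998]
tcp_rot: [-0.0, -0.023, 1.0, 0.0]
wrist_force: [0.9, -0.2, -2.2]
opening: 0.0145
grasp_force: 59.4
shift cm [-0.09, -0.13, 11.88] rot [[0.0, -0.0, 0.001], [0.0, 0.0, -3.141]] j6 -0.455 t 11.95
```

```bash
python3 -m creep '{"hand":[0.8,0.8,0.8,0.8,0.8,0.8,0.8,0.8],"translation":[[-0.1,-0.1,2],[-0.1,-0.1,5],[-0.1,-0.1,8],[-0.1,-0.1,9.5],[-0.1,-0.1,10.7],[-0.1,-0.1,11.4],[-0.1,-0.1,11.8],[-0.1,-0.1,11.9]],"rotation":[[0,0,0],[0,0,0],[0,0,0],[0,0,0],[0,0,0],[0,0,0],[0,0,0],[0,0,0]]}'
python3 -m creep '{"hand":[0.8,5,5,5,5],"translation":[[0,0,0],[0,0,0],[0,0,0],[0,0,0],[0,0,0]],"rotation":[[0,0,0],[0,0,0],[0,0,0],[0,0,0],[0,0,0]]}'
python3 -m creep '{"hand":[5,5,5,5],"translation":[[0,0,-1],[0,0,-3],[0,0,-6],[0,0,-8.5]],"rotation":[[0,0,0],[0,0,0],[0,0,0],[0,0,0]]}'
python3 -c "
from h import *
tgt([.4454,-.1335,.17],np.radians(103.4))"
```

```text
time: 12.95
tool_pos: [0.634, -0.1957, 0.0809]
tcp_rot: [0.0, -0.023, 1.0, -0.0]
wrist_force: [-0.1, -0.4, -1.8]
opening: 0.0148
grasp_force: 59.3
time: 13.58
tool_pos: [0.6338, -0.1956, 0.0807]
tcp_rot: [0.0, -0.023, 1.0, -0.0]
wrist_force: [-0.3, -0.7, -0.1]
opening: 0.0501
grasp_force: 0.0
time: 14.08
tool_pos: [0.6341, -0.1957, 0.1675]
tcp_rot: [0.001, -0.023, 1.0, -0.0]
wrist_force: [-0.6, 0.2, 0.3]
opening: 0.05
grasp_force: 0.0
shift cm [18.57, 7.07, -0.28] rot [[-0.001, 0.001, -0.189], [0.002, 0.001, 2.953]] j6 -0.456 t 14.07
```

```bash
python3 -m creep '{"hand":[5,5,5,5,5,5,5,5],"translation":[[5,2,0],[9,3.5,0],[13,5,0],[16.5,6.4,0],[18.6,7.1,0],[18.6,7.1,0],[18.6,7.1,0],[18.6,7.1,0]],"rotation":[[0,0,-0.05],[0,0,-0.1],[0,0,-0.15],[0,0,-0.189],[0,0,-0.189],[0,0,-0.189],[0,0,-0.189],[0,0,-0.189]]}'
python3 -c "
from cans import *
tgt([.4454,-.1335,.075],np.radians(103.4))
t=ctrl.snapshot('top');s=ctrl.snapshot('scene')
for o in top_cans(t): print(o[:3])
print([b.mean((0,1)).round() for b in blobs(s)])"
```

```text
time: 15.08
tool_pos: [0.4459, -0.1336, 0.1658]
tcp_rot: [0.001, -0.117, 0.993, -0.0]
wrist_force: [-0.6, 0.0, 0.4]
opening: 0.0504
grasp_force: 0.0
shift cm [0.06, 0.03, 9.08] rot [[-0.001, 0.001, 0.0], [-0.001, -0.001, -3.141]] j6 -0.684 t 15.07
(array([ 0.63090222, -0.1049613 ]), np.float32(0.4), (91, 57))
(array([ 0.65587762, -0.19473904]), np.float32(-89.6), (49, 58))
(array([ 0.67623608, -0.99840448]), np.float32(0.3), (80, 61))
[array([312., 256.]), array([333., 241.]), array([283., 221.])]
```

```bash
python3 -m creep '{"hand":[5,5,5,5,5,5],"translation":[[0,0,3],[0,0,6],[0,0,8.5],[0,0,9],[0,0,9.1],[0,0,9.1]],"rotation":[[0,0,0],[0,0,0],[0,0,0],[0,0,0],[0,0,0],[0,0,0]]}'
python3 -m creep '{"hand":[0.8,0.8,0.8,0.8,0.8,0.8],"translation":[[0,0,0],[0,0,0],[0,0,0],[0,0,0],[0,0,0],[0,0,0]],"rotation":[[0,0,0],[0,0,0],[0,0,0],[0,0,0],[0,0,0],[0,0,0]]}'
python3 -m creep '{"hand":[0.8,0.8,0.8,0.8,0.8],"translation":[[0,0,-3],[0,0,-7],[0,0,-11],[0,0,-12.5],[0,0,-12.5]],"rotation":[[0,0,0],[0,0,0],[0,0,0],[0,0,0],[0,0,0]]}'
python3 -c "
from h import *
tgt([.637,-.285,.20],np.radians(92.6))"
```

```text
time: 15.92
tool_pos: [0.4455, -0.1334, 0.0754]
tcp_rot: [0.001, -0.117, 0.993, -0.0]
wrist_force: [0.1, -0.5, 0.8]
opening: 0.05
grasp_force: 0.0
time: 16.68
tool_pos: [0.4452, -0.1334, 0.0752]
tcp_rot: [0.0, -0.117, 0.993, -0.0]
wrist_force: [-0.3, -0.5, 5.9]
opening: 0.0149
grasp_force: 59.6
time: 17.3
tool_pos: [0.4451, -0.1332, 0.2001]
tcp_rot: [0.001, -0.117, 0.993, -0.0]
wrist_force: [-0.2, -1.1, -3.4]
opening: 0.0146
grasp_force: 59.6
shift cm [-15.14, -19.22, 0.05] rot [[-0.001, 0.001, 0.189], [-0.002, -0.001, -2.953]] j6 -0.684 t 17.3
```

```bash
python3 -m creep '{"hand":[0.8,0.8,0.8,0.8,0.8,0.8,0.8,0.8],"translation":[[-2,-3,0],[-5,-6.5,0],[-8,-10,0],[-11,-13.5,0],[-13.5,-17,0],[-14.8,-18.8,0],[-15.15,-19.2,0],[-15.15,-19.2,0]],"rotation":[[0,0,0.03],[0,0,0.06],[0,0,0.09],[0,0,0.12],[0,0,0.15],[0,0,0.18],[0,0,0.189],[0,0,0.189]]}'
python3 -m creep '{"hand":[0.8,0.8],"translation":[[0,0,0],[0,0,0]],"rotation":[[0,0,0],[0,0,0]]}'
python3 -c "
from h import *
tgt([.637,-.285,.081],np.radians(92.6))"
```

```text
time: 18.3
tool_pos: [0.6357, -0.2839, 0.1977]
tcp_rot: [-0.001, -0.023, 1.0, 0.001]
wrist_force: [0.3, 0.2, -2.4]
opening: 0.0149
grasp_force: 59.6
time: 18.55
tool_pos: [0.6362, -0.2841, 0.1999]
tcp_rot: [-0.0, -0.023, 1.0, 0.0]
wrist_force: [0.6, -0.1, -2.7]
opening: 0.0146
grasp_force: 59.6
shift cm [-0.08, -0.1, 11.89] rot [[0.0, -0.0, 0.0], [0.0, 0.0, -3.141]] j6 -0.572 t 18.55
```

```bash
python3 -m creep '{"hand":[0.8,0.8,0.8,0.8,0.8,0.8,0.8,0.8],"translation":[[-0.1,0,2],[-0.1,0,5],[-0.1,0,8],[-0.1,0,9.5],[-0.1,0,10.7],[-0.1,0,11.4],[-0.1,0,11.8],[-0.1,0,11.9]],"rotation":[[0,0,0],[0,0,0],[0,0,0],[0,0,0],[0,0,0],[0,0,0],[0,0,0],[0,0,0]]}'
python3 -m creep '{"hand":[0.8,5,5,5,5],"translation":[[0,0,0],[0,0,0],[0,0,0],[0,0,0],[0,0,0]],"rotation":[[0,0,0],[0,0,0],[0,0,0],[0,0,0],[0,0,0]]}'
python3 -m creep '{"hand":[5,5,5,5],"translation":[[0,0,-1],[0,0,-3],[0,0,-6],[0,0,-8.5]],"rotation":[[0,0,0],[0,0,0],[0,0,0],[0,0,0]]}'
python3 -c "
from h import *
tgt([.437,.24,.20],np.radians(90))"
```

```text
time: 19.55
tool_pos: [0.6379, -0.2848, 0.0809]
tcp_rot: [0.0, -0.023, 1.0, -0.0]
wrist_force: [-0.4, 0.2, -2.9]
opening: 0.0144
grasp_force: 59.5
time: 20.18
tool_pos: [0.6378, -0.2847, 0.0808]
tcp_rot: [0.0, -0.023, 1.0, -0.0]
wrist_force: [-1.3, -1.3, 0.7]
opening: 0.0501
grasp_force: 0.0
time: 20.68
tool_pos: [0.638, -0.2848, 0.1676]
tcp_rot: [0.001, -0.023, 1.0, -0.0]
wrist_force: [1.1, 0.4, 0.2]
opening: 0.0498
grasp_force: 0.0
shift cm [17.7, 53.33, -3.3] rot [[-0.001, 0.001, 0.045], [-0.002, -0.001, -3.096]] j6 -0.571 t 20.68
```

```bash
python3 -m creep '{"hand":[5,5,5,5,5,5,5,5],"translation":[[4,4,-1],[7,10,-2],[10,16,-3.3],[13,22,-3.3],[15,28,-3.3],[17,34,-3.3],[17.7,40,-3.3],[17.7,46,-3.3]],"rotation":[[0,0,0],[0,0,0],[0,0,0.045],[0,0,0.045],[0,0,0.045],[0,0,0.045],[0,0,0.045],[0,0,0.045]]}'
python3 -c "
from cans import *
import pickle
P={n:ctrl.snapshot(n) for n in('top','scene')};pickle.dump(P,open('p1.pkl','wb'));t=P['top']
for o in top_cans(t): print(o[:3])
a=t['pixels'];cv2.imwrite('pics/t1c.png',np.vstack([cv2.resize(a[170:260,170:250],(480,540),interpolation=cv2.INTER_CUBIC)]))
b=P['scene']['pixels'];x=cv2.resize(b[200:320,195:395],(800,480));cv2.imwrite('pics/s1c.png',x)
tgt([.437,.24,.20],np.radians(90))"
```

```text
time: 21.68
tool_pos: [0.4404, 0.1568, 0.1998]
tcp_rot: [0.001, 0.0, 1.0, 0.0]
wrist_force: [1.5, 0.2, -0.1]
opening: 0.0504
grasp_force: 0.0
(array([ 0.63090192, -0.10492836]), np.float32(0.4), (91, 57))
(array([ 0.63648987, -0.19659389]), np.float32(2.6), (90, 61))
(array([ 0.64016431, -0.28518845]), np.float32(0.4), (89, 60))
(array([ 0.67623615, -0.99840454]), np.float32(0.3), (80, 61))
shift cm [0.24, 7.97, -0.02] rot [[0.002, 0.002, 0.009], [-0.003, 0.004, -3.132]] j6 0.181 t 21.77
```

View pics/t1c.png

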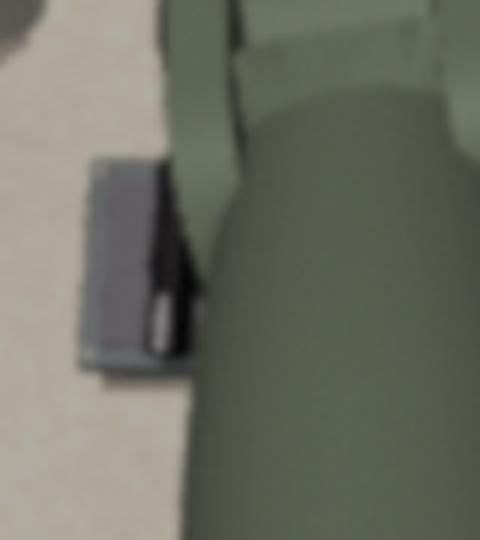

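View pics/s1c.png

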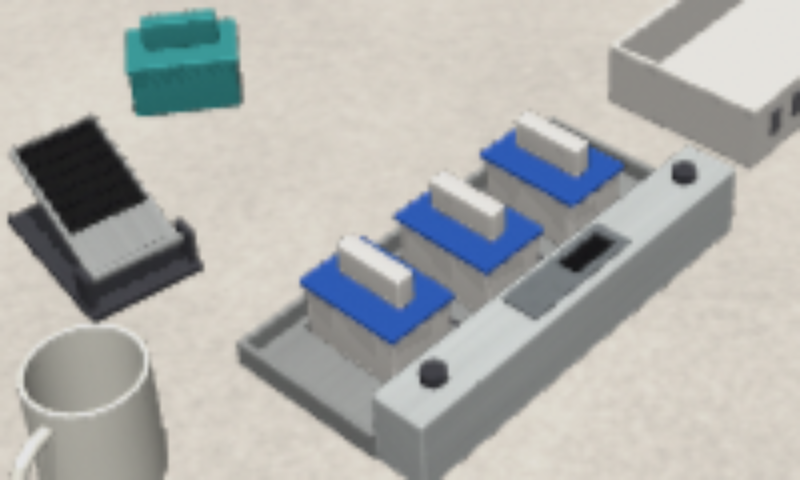

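All three canisters are in the tray and clear of its walls. In the top crop the handle mark is at (162,325), towards the robot, so the isolator is off. Next I check the handle position across both views.

```bash
python3 -c "
from h import *
import pickle
P=pickle.load(open('p0.pkl','rb'))
for c in [(.435,.353,.097),(.485,.3536,.097),(.3874,.3544,.097)]:
    print((proj(P['scene'],c)-[190,140])*2.926)
T,S=P['top'],P['scene']
print(tri(T,(151/2.2+130,248/2.2+100),S,(556/2.926+190,42/2.926+140)))
for q in ('handle_grip','handle','isolator'):
  for n in P: pass
print([ (o['p'],o['bbox']) for n in ('top','scene') for o in ctrl.recognise('handle',ctrl.snapshot(n))[:2]])
tgt([.436,.353,.18],np.radians(90))
"
```

```text
[549.75172558  37.78529016]
[581.4232582   49.85133709]
[521.59748091  26.19298975]
(array([0.43866686, 0.35799239, 0.08956492]), np.float64(0.005020848601676416))
[(0.49, [195.5, 205.3, 200.5, 229.9]), (0.67, [367.3, 149.6, 392.2, 163.6])]
shift cm [0.54, 19.87, 1.88] rot [[-0.0, 0.001, -0.001], [0.001, 0.001, 3.141]] j6 0.179 t 21.98
```

```bash
python3 -m creep '{"hand":[5,5,5,5,5,5,5,5],"translation":[[0.5,5,0],[0.5,11,0],[0.5,16,0],[0.5,19,1.9],[0.5,20,1.9],[0.5,20,1.9],[0.5,20,1.9],[0.5,20,1.9]],"rotation":[[0,0,0],[0,0,0],[0,0,0],[0,0,0],[0,0,0],[0,0,0],[0,0,0],[0,0,0]]}'
python3 -c "
from h import *
tgt([.436,.354,.087],np.radians(90))"
```

```text
time: 22.98
tool_pos: [0.4365, 0.3541, 0.1802]
tcp_rot: [0.0, 0.001, 1.0, 0.0]
wrist_force: [-0.0, 0.6, 0.3]
opening: 0.0499
grasp_force: 0.0
shift cm [0.05, -0.01, 9.32] rot [[0.0, 0.001, -0.002], [0.001, -0.0, 3.14]] j6 0.552 t 22.98
```

```bash
python3 -m creep '{"hand":[5,5,5,5,5,5],"translation":[[0,0,3],[0,0,6],[0,0,8],[0,0,9],[0,0,9.2],[0,0,9.2]],"rotation":[[0,0,0],[0,0,0],[0,0,0],[0,0,0],[0,0,0],[0,0,0]]}'
python3 -m creep '{"hand":[0.8,0.8,0.8,0.8,0.8,0.8],"translation":[[0,0,0],[0,0,0],[0,0,0],[0,0,0],[0,0,0],[0,0,0]],"rotation":[[0,0,0],[0,0,0],[0,0,0],[0,0,0],[0,0,0],[0,0,0]]}'
```

```text
time: 23.72
tool_pos: [0.4364, 0.3553, 0.0883]
tcp_rot: [0.001, 0.0, 1.0, 0.0]
wrist_force: [-1.2, -0.5, -0.9]
opening: 0.0499
grasp_force: 0.0
time: 24.48
tool_pos: [0.4364, 0.3581, 0.0887]
tcp_rot: [0.0, -0.0, 1.0, 0.003]
wrist_force: [-0.6, 8.5, 0.9]
opening: 0.0153
grasp_force: 59.3
```

```bash
python3 -m creep '{"hand":[0.8,0.8],"translation":[[0,0.3,0],[0,0.3,0]],"rotation":[[0,0,0],[0,0,0]]}'
python3 -m creep '{"hand":[0.8,0.8,0.8,0.8,0.8],"translation":[[0,0,0],[0,0,0],[0,0,0],[0,0,0],[0,0,0]],"rotation":[[0,0,0.15],[0,0,0.3],[0,0,0.45],[0,0,0.6],[0,0,0.75]]}'
```

```text
time: 24.72
tool_pos: [0.4364, 0.3583, 0.0887]
tcp_rot: [0.001, 0.0, 1.0, 0.0]
wrist_force: [-2.2, -0.4, 7.2]
opening: 0.0148
grasp_force: 59.8
time: 25.35
tool_pos: [0.4361, 0.3578, 0.0887]
tcp_rot: [0.001, 0.368, 0.93, -0.0]
wrist_force: [-1.6, -1.7, 8.1]
opening: 0.0149
grasp_force: 59.3
```

Forces are small, so I'm finishing the turn.

```bash
python3 -m creep '{"hand":[0.8,0.8,0.8,0.8,0.8,0.8,0.8,0.8],"translation":[[0,0,0],[0,0,0],[0,0,0],[0,0,0],[0,0,0],[0,0,0],[0,0,0],[0,0,0]],"rotation":[[0,0,0.15],[0,0,0.3],[0,0,0.45],[0,0,0.6],[0,0,0.72],[0,0,0.8],[0,0,0.8],[0,0,0.8]]}'
python3 -m creep '{"hand":[5,5,5,5],"translation":[[0,0,0],[0,0,0],[0,0,0],[0,0,0]],"rotation":[[0,0,0],[0,0,0],[0,0,0],[0,0,0]]}'
python3 -m creep '{"hand":[5,5,5,5,5],"translation":[[0,0,-2],[0,0,-5],[0,0,-8],[0,0,-11],[0,0,-13]],"rotation":[[0,0,0],[0,0,0],[0,0,0],[0,0,0],[0,0,0]]}'
python3 -c "
from h import *
import pickle
P=pickle.load(open('p0.pkl','rb'))
T,S=P['top'],P['scene']
for z in(.06,.064,.068): print(z,atz(T,(430.9,238.6),z).round(4),atz(S,(210.5,239.4),z).round(4))
tgt([.363,-.35,.22],np.radians(90))"
```

```text
time: 26.35
tool_pos: [0.4356, 0.3576, 0.0887]
tcp_rot: [0.0, 0.7, 0.714, -0.0]
wrist_force: [-3.0, -2.7, 9.8]
opening: 0.015
grasp_force: 59.6
time: 26.85
tool_pos: [0.4359, 0.3581, 0.0874]
tcp_rot: [0.0, 0.7, 0.715, -0.0]
wrist_force: [0.9, -0.2, -0.1]
opening: 0.0503
grasp_force: 0.0
time: 27.48
tool_pos: [0.4363, 0.3583, 0.2191]
tcp_rot: [0.0, 0.7, 0.715, 0.001]
wrist_force: [0.3, 0.6, -0.6]
opening: 0.0498
grasp_force: 0.0
0.06 [ 0.363  -0.3466  0.06  ] [ 0.3732 -0.3549  0.06  ]
0.064 [ 0.3628 -0.3454  0.064 ] [ 0.3779 -0.3573  0.064 ]
0.068 [ 0.3626 -0.3443  0.068 ] [ 0.3827 -0.3598  0.068 ]
shift cm [-70.66, -8.82, -0.16] rot [[0.002, 0.0, -1.55], [0.0, -0.002, 1.592]] j6 2.107 t 27.48
```

```bash
python3 -m creep '{"hand":[0,0,0,0,0,0,0,0],"translation":[[-5,-0.5,0],[-10,-1,0],[-15.5,-1.5,0],[-21,-2,0],[-26.5,-3,0],[-32,-4,0],[-37.5,-4.5,0],[-43,-5,0]],"rotation":[[0,0,-0.15],[0,0,-0.3],[0,0,-0.45],[0,0,-0.6],[0,0,-0.75],[0,0,-0.9],[0,0,-1.05],[0,0,-1.2]]}'
python3 -c "
from h import *
tgt([.372,-.351,.16],np.radians(90))"
```

```text
time: 28.48
tool_pos: [0.3958, -0.0671, 0.2178]
tcp_rot: [0.0, 0.182, 0.983, -0.0]
wrist_force: [0.6, -0.6, 0.0]
opening: -0.0002
grasp_force: 0.0
shift cm [-7.92, -27.37, 5.79] rot [[-0.0, 0.001, -0.365], [0.001, 0.0, 2.776]] j6 0.013 t 28.48
```

```bash
python3 -m creep '{"hand":[0,0,0,0,0,0,0,0],"translation":[[-1.5,-5,0],[-3,-10,1],[-4.5,-15.5,2],[-6,-21,3],[-7,-25,5],[-7.9,-27.4,5.8],[-7.9,-27.4,5.8],[-7.9,-27.4,5.8]],"rotation":[[0,0,-0.1],[0,0,-0.2],[0,0,-0.3],[0,0,-0.365],[0,0,-0.365],[0,0,-0.365],[0,0,-0.365],[0,0,-0.365]]}'
python3 -c "
from cans import *
tgt([.372,-.351,.083],np.radians(90))
t=ctrl.snapshot('top');s=ctrl.snapshot('scene')
for o in top_cans(t): print(o[:3])
a=cv2.resize(s['pixels'][190:290,180:280],(400,400));b=cv2.resize(s['pixels'][130:200,340:440],(400,280));cv2.imwrite('pics/p2.png',np.hstack([a,np.vstack([b,np.zeros((120,400,3),np.uint8)])]))"
```

```text
time: 29.48
tool_pos: [0.3704, -0.3486, 0.1596]
tcp_rot: [-0.0, 0.002, 1.0, 0.0]
wrist_force: [0.7, -0.2, -0.1]
opening: 0.0005
grasp_force: 0.0
shift cm [-0.16, -0.25, 7.66] rot [[0.001, -0.0, -0.005], [-0.0, -0.001, 3.137]] j6 -0.896 t 29.48
(array([ 0.63000537, -0.0677429 ]), np.float32(2.4), (91, 58))
(array([ 0.63648987, -0.19659389]), np.float32(2.6), (90, 61))
(array([ 0.64016467, -0.28524512]), np.float32(0.4), (89, 60))
(array([ 0.67623615, -0.99840454]), np.float32(0.3), (80, 61))
```

View pics/p2.png

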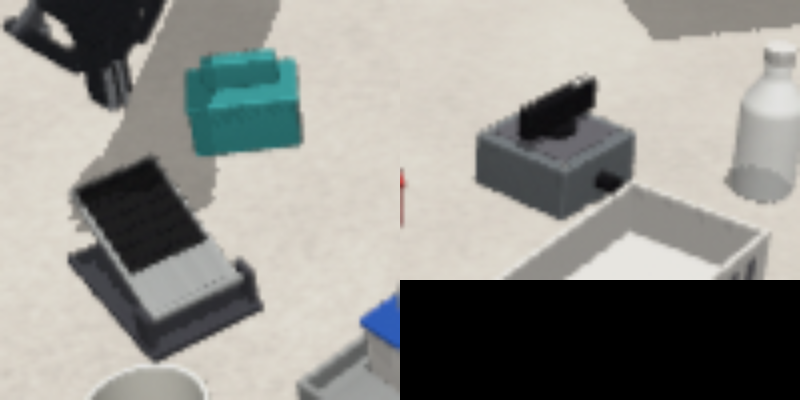

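The left picture shows the fingertips above the free end of the pedal, which is up, with the tread centred at about (140,215). The right picture shows the bar along the box's y, so the isolator is on. The left canister was knocked to y=-0.068, so I check how it stands.

```bash
python3 -m creep '{"hand":[0,0,0,0],"translation":[[-0.2,-0.2,3],[-0.2,-0.2,5],[-0.2,-0.2,6.5],[-0.2,-0.2,7]],"rotation":[[0,0,0],[0,0,0],[0,0,0],[0,0,0]]}'
python3 -c "
from h import *
tgt([.372,-.351,.083],np.radians(90))
s=ctrl.snapshot('scene');p=s['pixels']
a=cv2.resize(p[190:290,300:400],(400,400));b=cv2.resize(p[190:290,180:280],(400,400));cv2.imwrite('pics/p3.png',np.hstack([a,b]))
print(ctrl.get_state()['wrist_force'])"
```

```text
time: 30.08
tool_pos: [0.3724, -0.3506, 0.0891]
tcp_rot: [-0.0, 0.002, 1.0, 0.0]
wrist_force: [-0.1, -0.1, -0.7]
opening: -0.0
grasp_force: 0.0
shift cm [0.04, -0.04, 0.61] rot [[0.001, -0.001, -0.004], [-0.001, -0.001, 3.137]] j6 -0.895 t 30.07
[ 0.71735588 -0.53590036  0.02034253]
```

View pics/p3.png

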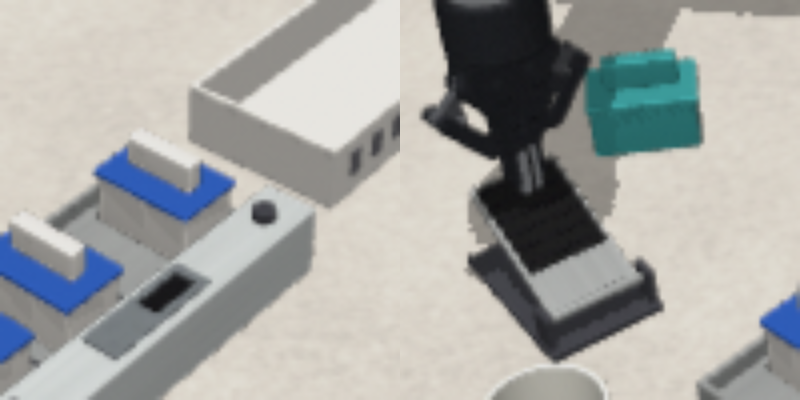

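The knocked canister at (165,190) still stands upright inside the tray, so it can stay there. The fingertips at (530,185) are mid-width on the tread's free end. I'm pressing now.

```bash
python3 -m creep '{"hand":[0,0,0,0,0,0,0],"translation":[[0,0,0.5],[0,0,1],[0,0,1.5],[0,0,2],[0,0,2.5],[0,0,2.8],[0,0,2.8]],"rotation":[[0,0,0],[0,0,0],[0,0,0],[0,0,0],[0,0,0],[0,0,0],[0,0,0]]}'
```

```text
time: 31.0
tool_pos: [0.3718, -0.3517, 0.0616]
tcp_rot: [-0.001, 0.003, 1.0, -0.0]
wrist_force: [-2.1, 0.5, 7.9]
opening: -0.0003
grasp_force: 3.3
```

```bash
python3 -m creep '{"hand":[0,0,0,0],"translation":[[0,0,0.3],[0,0,0.5],[0,0,0.6],[0,0,0.6]],"rotation":[[0,0,0],[0,0,0],[0,0,0],[0,0,0]]}'
```

```text
time: 31.5
tool_pos: [0.3714, -0.3517, 0.0557]
tcp_rot: [-0.001, 0.003, 1.0, -0.0]
wrist_force: [-4.2, 0.9, 7.6]
opening: -0.0
grasp_force: 3.9
```

```bash
python3 -m creep '{"hand":[0,0],"translation":[[0,0,0.2],[0,0,0.2]],"rotation":[[0,0,0],[0,0,0]]}'
python3 -m creep '{"hand":[0,0],"translation":[[0,0,0.15],[0,0,0.15]],"rotation":[[0,0,0],[0,0,0]]}'
```

```text
time: 31.75
tool_pos: [0.3714, -0.3516, 0.0537]
tcp_rot: [-0.001, 0.003, 1.0, -0.0]
wrist_force: [-4.9, 0.8, 8.7]
opening: -0.0001
grasp_force: 4.1
time: 32.0
tool_pos: [0.3713, -0.3517, 0.0526]
tcp_rot: [-0.001, 0.003, 1.0, -0.001]
wrist_force: [-6.0, 0.7, 12.3]
opening: -0.0
grasp_force: 5.8
```

```bash
python3 -m creep '{"hand":[0,0],"translation":[[0,0,0.1],[0,0,0.1]],"rotation":[[0,0,0],[0,0,0]]}'
python3 -m creep '{"hand":[0,0,0,0,0,0,0,0],"translation":[[0,0,0],[0,0,0],[0,0,0],[0,0,0],[0,0,0],[0,0,0],[0,0,0],[0,0,0]],"rotation":[[0,0,0],[0,0,0],[0,0,0],[0,0,0],[0,0,0],[0,0,0],[0,0,0],[0,0,0]]}'
python3 -c "
from cans import *
s=ctrl.snapshot('scene');p=s['pixels']
a=cv2.resize(p[190:290,180:280],(500,500));cv2.imwrite('pics/p4.png',a)
for o in top_cans(ctrl.snapshot('top')): print(o[:3])"
```

```text
time: 32.25
tool_pos: [0.3713, -0.3517, 0.0525]
tcp_rot: [-0.001, 0.003, 1.0, -0.001]
wrist_force: [-7.5, 3.1, 21.1]
opening: -0.0
grasp_force: 10.2
time: 33.25
tool_pos: [0.3713, -0.3517, 0.0525]
tcp_rot: [-0.001, 0.003, 1.0, -0.001]
wrist_force: [-7.3, 3.4, 19.7]
opening: -0.0002
grasp_force: 10.2
(array([ 0.63000537, -0.0677429 ]), np.float32(2.4), (91, 58))
(array([ 0.63648987, -0.19659389]), np.float32(2.6), (90, 61))
(array([ 0.64016467, -0.28524512]), np.float32(0.4), (89, 60))
(array([ 0.67623859, -0.99840454]), np.float32(0.3), (80, 61))
```

View pics/p4.png

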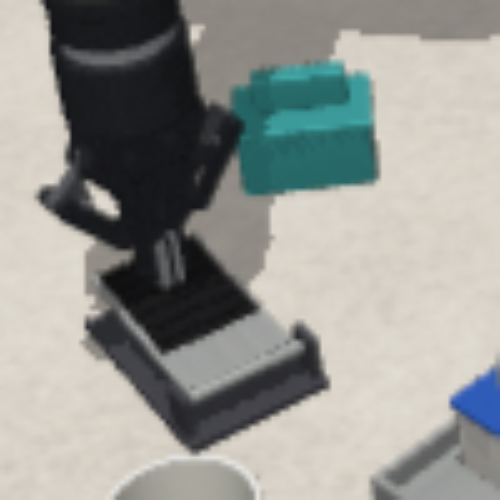

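The pedal is at a hard stop (position no longer changes, about 20 N) with the tread nearly level, and it has been held for 1 s. I'm letting it up and going back to the isolator.

```bash
python3 -m creep '{"hand":[0,0,0,0,0,0,0,0],"translation":[[0,0,-0.7],[0,0,-1.5],[0,0,-2.3],[0,0,-3.2],[0,0,-6],[0,0,-10],[0,0,-14],[0,0,-16.5]],"rotation":[[0,0,0],[0,0,0],[0,0,0],[0,0,0],[0,0,0],[0,0,0],[0,0,0],[0,0,0]]}'
python3 -c "
from h import *
tgt([.436,.358,.22],0)"
```

```text
time: 34.35
tool_pos: [0.372, -0.3513, 0.2175]
tcp_rot: [-0.0, 0.003, 1.0, -0.0]
wrist_force: [0.9, -0.2, 0.5]
opening: -0.0002
grasp_force: 0.0
shift cm [-6.02, 70.97, -0.29] rot [[-0.001, -0.0, 1.565], [0.0, -0.001, -1.576]] j6 -0.895 t 34.35
```

```bash
python3 -m creep '{"hand":[5,5,5,5,5,5,5,5],"translation":[[-0.5,5,0],[-1,10,0],[-1.5,15.5,0],[-2,21,0],[-3,26.5,0],[-4,32,0],[-4.5,37.5,0],[-5,43,0]],"rotation":[[0,0,0.15],[0,0,0.3],[0,0,0.45],[0,0,0.6],[0,0,0.75],[0,0,0.9],[0,0,1.05],[0,0,1.2]]}'
python3 -c "
from cans import *
tgt([.436,.358,.18],0)
P=ctrl.snapshot('scene');print([(o['p'],o['location']) for o in ctrl.spot_point('pedal_press',P)[:1]])"
```

```text
time: 35.35
tool_pos: [0.4237, 0.073, 0.2157]
tcp_rot: [-0.0, 0.562, 0.827, -0.001]
wrist_force: [1.4, -0.3, -0.1]
opening: 0.05
grasp_force: 0.0
shift cm [26.03, 11.68, 3.54] rot [[-0.002, 0.001, 0.378], [-0.001, -0.003, -2.763]] j6 1.192 t 35.35
[(0.96, [206.6, 235.8])]
```

```bash
python3 -m creep '{"hand":[5,5,5,5,5,5,5,5],"translation":[[5,2.2,0],[10,4.5,0],[15,6.8,0],[20,9,0],[24,11,1.5],[26,11.7,3.5],[26,11.7,3.5],[26,11.7,3.5]],"rotation":[[0,0,0.1],[0,0,0.2],[0,0,0.3],[0,0,0.378],[0,0,0.378],[0,0,0.378],[0,0,0.378],[0,0,0.378]]}'
python3 -c "
from cans import *
tgt([.436,.358,.087],0)"
```

```text
time: 36.45
tool_pos: [0.4358, 0.3552, 0.1811]
tcp_rot: [0.0, 0.705, 0.709, -0.001]
wrist_force: [0.6, 0.1, 0.2]
opening: 0.0499
grasp_force: 0.0
shift cm [0.3, 0.03, 9.4] rot [[-0.001, 0.001, 0.005], [-0.002, -0.001, -3.137]] j6 2.119 t 36.45
```

```bash
python3 -m creep '{"hand":[5,5,5,5,5,5],"translation":[[0.3,0,3],[0.3,0,6],[0.3,0,8],[0.3,0,9],[0.3,0,9.3],[0.3,0,9.3]],"rotation":[[0,0,0],[0,0,0],[0,0,0],[0,0,0],[0,0,0],[0,0,0]]}'
python3 -m creep '{"hand":[0.8,0.8,0.8,0.8,0.8,0.8],"translation":[[0,0,0],[0,0,0],[0,0,0],[0,0,0],[0,0,0],[0,0,0]],"rotation":[[0,0,0],[0,0,0],[0,0,0],[0,0,0],[0,0,0],[0,0,0]]}'
python3 -m creep '{"hand":[0.8,0.8,0.8,0.8,0.8,0.8],"translation":[[0,0,0],[0,0,0],[0,0,0],[0,0,0],[0,0,0],[0,0,0]],"rotation":[[0,0,-0.13],[0,0,-0.26],[0,0,-0.4],[0,0,-0.54],[0,0,-0.67],[0,0,-0.8]]}'
```

```text
time: 37.2
tool_pos: [0.4364, 0.3595, 0.0889]
tcp_rot: [0.0, 0.705, 0.709, 0.001]
wrist_force: [-0.3, 0.5, -0.2]
opening: 0.0498
grasp_force: 0.0
time: 37.95
tool_pos: [0.4356, 0.3598, 0.0889]
tcp_rot: [-0.0, 0.705, 0.709, 0.0]
wrist_force: [-2.9, -1.4, 6.6]
opening: 0.015
grasp_force: 58.9
time: 38.7
tool_pos: [0.4346, 0.3594, 0.0889]
tcp_rot: [-0.001, 0.371, 0.929, -0.0]
wrist_force: [-5.3, -2.0, 8.2]
opening: 0.0152
grasp_force: 59.3
```

```bash
python3 -m creep '{"hand":[0.8,0.8,0.8,0.8,0.8,0.8,0.8,0.8],"translation":[[0,0,0],[0,0,0],[0,0,0],[0,0,0],[0,0,0],[0,0,0],[0,0,0],[0,0,0]],"rotation":[[0,0,-0.13],[0,0,-0.26],[0,0,-0.4],[0,0,-0.54],[0,0,-0.66],[0,0,-0.75],[0,0,-0.75],[0,0,-0.75]]}'
python3 -m creep '{"hand":[5,5,5,5],"translation":[[0,0,0],[0,0,0],[0,0,0],[0,0,0]],"rotation":[[0,0,0],[0,0,0],[0,0,0],[0,0,0]]}'
python3 -m creep '{"hand":[5,5,5,5,5],"translation":[[0,0,-2],[0,0,-5],[0,0,-8],[0,0,-11],[0,0,-12]],"rotation":[[0,0,0],[0,0,0],[0,0,0],[0,0,0],[0,0,0]]}'
python3 -c "
from cans import *
tgt([.630,-.0677,.20],np.radians(92.6))
P={n:ctrl.snapshot(n) for n in ('top','scene')}
for o in top_cans(P['top']): print(o[:3])
cv2.imwrite('pics/p5.png',cv2.resize(P['scene']['pixels'][130:290,270:450],(630,560)))"
```

```text
time: 39.7
tool_pos: [0.4342, 0.3585, 0.0889]
tcp_rot: [-0.001, 0.007, 1.0, -0.001]
wrist_force: [-5.6, -5.1, 10.1]
opening: 0.015
grasp_force: 59.5
time: 40.2
tool_pos: [0.4359, 0.3596, 0.088]
tcp_rot: [0.0, 0.008, 1.0, 0.0]
wrist_force: [-0.1, 0.0, 0.1]
opening: 0.0501
grasp_force: 0.0
time: 40.83
tool_pos: [0.4368, 0.3601, 0.2099]
tcp_rot: [0.001, 0.008, 1.0, 0.001]
wrist_force: [-0.9, -0.9, -0.1]
opening: 0.0502
grasp_force: 0.0
shift cm [-19.98, -42.48, 0.97] rot [[0.002, 0.003, -0.061], [0.004, -0.003, 3.081]] j6 0.574 t 40.83
(array([ 0.63000537, -0.0677429 ]), np.float32(2.4), (91, 58))
(array([ 0.63648987, -0.19659389]), np.float32(2.6), (90, 61))
(array([ 0.64016467, -0.28524512]), np.float32(0.4), (89, 60))
(array([ 0.67623615, -0.99840454]), np.float32(0.3), (80, 61))
```

View pics/p5.png

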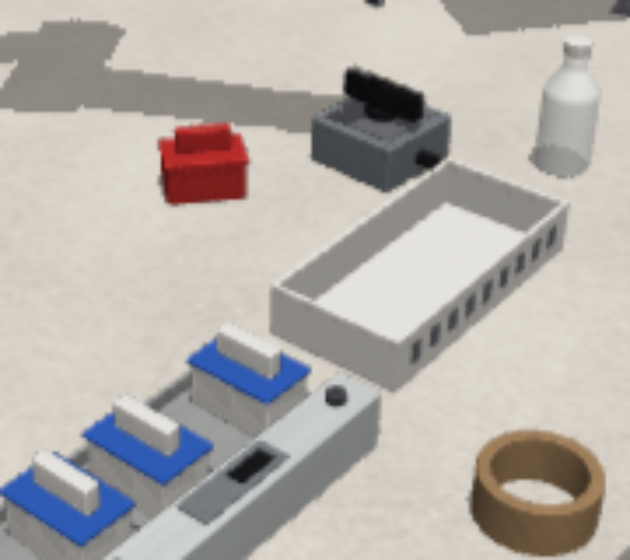

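The bar is back along the box's x, so the isolator is off, and all canisters are still in the tray. Now I transfer them to the basket, starting with the knocked one.

```bash
python3 -m creep '{"hand":[5,5,5,5,5,5,5,5],"translation":[[-2.5,-5.5,0],[-5,-11,0],[-8,-17,0],[-11,-23,0],[-14,-29,0],[-16.5,-35,0.5],[-19,-40,1],[-20,-42.5,1]],"rotation":[[0,0,0],[0,0,0],[0,0,-0.03],[0,0,-0.06],[0,0,-0.06],[0,0,-0.06],[0,0,-0.06],[0,0,-0.06]]}'
python3 -m creep '{"hand":[5,5],"translation":[[0,0,0],[0,0,0]],"rotation":[[0,0,0],[0,0,0]]}'
python3 -c "
from cans import *
tgt([.630,-.0677,.0805],np.radians(92.6))
t=ctrl.snapshot('top')
for o in top_cans(t): print(o[:3])"
```

```text
time: 41.92
tool_pos: [0.6291, -0.0714, 0.1954]
tcp_rot: [-0.001, -0.021, 1.0, 0.0]
wrist_force: [-0.0, 1.4, -0.0]
opening: 0.0504
grasp_force: 0.0
time: 42.18
tool_pos: [0.6282, -0.0679, 0.1966]
tcp_rot: [-0.001, -0.022, 1.0, 0.001]
wrist_force: [0.2, 0.4, -0.3]
opening: 0.0502
grasp_force: 0.0
shift cm [-0.21, -0.0, 11.61] rot [[0.001, -0.003, -0.001], [-0.004, -0.002, 3.141]] j6 -0.269 t 42.17
(array([ 0.63637036, -0.19809428]), np.float32(0.3), (88, 61))
(array([ 0.64016461, -0.28524509]), np.float32(0.4), (89, 60))
(array([ 0.67623859, -0.99840454]), np.float32(0.3), (80, 61))
```

```bash
python3 -m creep '{"hand":[5,5,5,5,5,5,5],"translation":[[-0.2,0,4],[-0.2,0,8],[-0.2,0,10.5],[-0.2,0,11.3],[-0.2,0,11.6],[-0.2,0,11.6],[-0.2,0,11.6]],"rotation":[[0,0,0],[0,0,0],[0,0,0],[0,0,0],[0,0,0],[0,0,0],[0,0,0]]}'
python3 -m creep '{"hand":[0.8,0.8,0.8,0.8,0.8,0.8],"translation":[[0,0,0],[0,0,0],[0,0,0],[0,0,0],[0,0,0],[0,0,0]],"rotation":[[0,0,0],[0,0,0],[0,0,0],[0,0,0],[0,0,0],[0,0,0]]}'
python3 -m creep '{"hand":[0.8,0.8,0.8,0.8,0.8],"translation":[[0,0,-3],[0,0,-7],[0,0,-11],[0,0,-12],[0,0,-12]],"rotation":[[0,0,0],[0,0,0],[0,0,0],[0,0,0],[0,0,0]]}'
python3 -c "
from h import *
tgt([.613,.275,.20],np.radians(93.5))"
```

```text
time: 43.1
tool_pos: [0.6321, -0.0685, 0.0833]
tcp_rot: [0.001, -0.022, 1.0, -0.0]
wrist_force: [0.5, -0.1, 0.7]
opening: 0.0502
grasp_force: 0.0
time: 43.85
tool_pos: [0.6315, -0.0684, 0.0826]
tcp_rot: [0.0, -0.022, 1.0, -0.0]
wrist_force: [-0.6, 1.2, 5.6]
opening: 0.0145
grasp_force: 59.5
time: 44.48
tool_pos: [0.6311, -0.0685, 0.2013]
tcp_rot: [-0.0, -0.022, 1.0, 0.0]
wrist_force: [0.1, -0.5, -1.7]
opening: 0.0146
grasp_force: 59.1
shift cm [0.28, 34.39, 0.13] rot [[0.0, -0.0, -0.017], [-0.001, -0.0, 3.125]] j6 -0.269 t 44.48
```

```bash
python3 -m creep '{"hand":[0.8,0.8,0.8,0.8,0.8,0.8,0.8,0.8],"translation":[[0,3,0],[0,8,0],[0,13,0],[0,18,0],[0,23,0],[0.2,28,0],[0.3,32,0],[0.3,34.4,0]],"rotation":[[0,0,0],[0,0,0],[0,0,0],[0,0,-0.017],[0,0,-0.017],[0,0,-0.017],[0,0,-0.017],[0,0,-0.017]]}'
python3 -m creep '{"hand":[0.8,0.8],"translation":[[0,0,0],[0,0,0]],"rotation":[[0,0,0],[0,0,0]]}'
python3 -c "
from cans import *
tgt([.613,.275,.0825],np.radians(93.5))"
```

```text
time: 45.48
tool_pos: [0.6113, 0.2766, 0.1992]
tcp_rot: [-0.002, -0.032, 0.999, -0.001]
wrist_force: [-0.3, 0.5, -2.1]
opening: 0.0145
grasp_force: 59.1
time: 45.72
tool_pos: [0.6128, 0.2739, 0.2011]
tcp_rot: [-0.001, -0.03, 1.0, -0.001]
wrist_force: [-0.5, -0.4, -1.2]
opening: 0.0148
grasp_force: 59.1
shift cm [-0.05, 0.13, 11.86] rot [[-0.001, -0.001, -0.001], [-0.002, 0.002, 3.141]] j6 0.25 t 45.73
```

```bash
python3 -m creep '{"hand":[0.8,0.8,0.8,0.8,0.8,0.8,0.8],"translation":[[0,0.1,3],[0,0.1,6],[0,0.1,8.5],[0,0.1,10],[0,0.1,11],[0,0.1,11],[0,0.1,11]],"rotation":[[0,0,0],[0,0,0],[0,0,0],[0,0,0],[0,0,0],[0,0,0],[0,0,0]]}'
python3 -c "
from h import *
tgt([.613,.275,.0825],np.radians(93.5))
p=ctrl.snapshot('scene')['pixels'][150:250,330:450];cv2.imwrite('pics/p6.png',cv2.resize(p,(600,500)))"
```

```text
time: 46.6
tool_pos: [0.6136, 0.2762, 0.0931]
tcp_rot: [0.001, -0.031, 1.0, 0.0]
wrist_force: [0.1, 0.2, -1.0]
opening: 0.0147
grasp_force: 59.1
shift cm [0.07, -0.12, 1.06] rot [[0.0, 0.002, 0.0], [-0.003, 0.001, -3.141]] j6 0.252 t 46.6
```

View pics/p6.png

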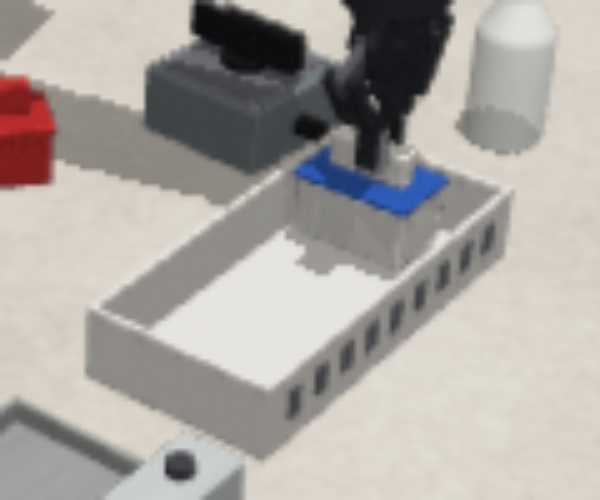

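The canister at (370,220) hangs inside the basket walls at the far-left end. I'm lowering and releasing it, then going for the middle one.

```bash
python3 -m creep '{"hand":[0.8,0.8,0.8,0.8,5,5,5,5],"translation":[[0,0,0.5],[0,0,0.9],[0,0,1.05],[0,0,1.05],[0,0,1.05],[0,0,1.05],[0,0,1.05],[0,0,1.05]],"rotation":[[0,0,0],[0,0,0],[0,0,0],[0,0,0],[0,0,0],[0,0,0],[0,0,0],[0,0,0]]}'
python3 -m creep '{"hand":[5,5,5,5],"translation":[[0,0,-1],[0,0,-3],[0,0,-6.5],[0,0,-10]],"rotation":[[0,0,0],[0,0,0],[0,0,0],[0,0,0]]}'
python3 -c "
from h import *
tgt([.635,-.196,.18],np.radians(92.6))"
```

```text
time: 47.65
tool_pos: [0.6129, 0.2761, 0.0814]
tcp_rot: [-0.0, -0.031, 1.0, -0.0]
wrist_force: [-0.3, 0.2, 0.1]
opening: 0.0503
grasp_force: 0.0
time: 48.15
tool_pos: [0.6129, 0.2761, 0.1832]
tcp_rot: [0.0, -0.031, 1.0, 0.0]
wrist_force: [0.2, 0.0, 1.5]
opening: 0.0501
grasp_force: 0.0
shift cm [0.7, -47.25, 0.32] rot [[0.0, 0.0, 0.016], [-0.0, 0.0, -3.125]] j6 0.252 t 48.15
```

```bash
python3 -m creep '{"hand":[5,5,5,5,5,5,5,5],"translation":[[0,-6,0],[0,-12,0],[0,-18,0],[0.2,-24,0],[0.4,-30,0],[0.6,-36,0],[0.7,-42,0],[0.7,-47.2,0]],"rotation":[[0,0,0],[0,0,0],[0,0,0],[0,0,0.016],[0,0,0.016],[0,0,0.016],[0,0,0.016],[0,0,0.016]]}'
python3 -m creep '{"hand":[5,5],"translation":[[0,0,0],[0,0,0]],"rotation":[[0,0,0],[0,0,0]]}'
python3 -c "
from cans import *
tgt([.635,-.196,.081],np.radians(92.6))
for o in top_cans(ctrl.snapshot('top')): print(o[:3])
print([b.mean((0,1)).round() for b in blobs(ctrl.snapshot('scene'))])"
```

```text
time: 49.15
tool_pos: [0.635, -0.1979, 0.1826]
tcp_rot: [0.001, -0.022, 1.0, -0.0]
wrist_force: [0.6, 0.8, -0.6]
opening: 0.0503
grasp_force: 0.0
time: 49.4
tool_pos: [0.6348, -0.1952, 0.1819]
tcp_rot: [0.0, -0.023, 1.0, 0.0]
wrist_force: [-0.1, 0.4, 0.8]
opening: 0.0499
grasp_force: 0.0
shift cm [-0.02, -0.09, 10.09] rot [[0.001, 0.0, -0.0], [0.0, -0.001, 3.141]] j6 -0.455 t 49.4
(array([0.61053003, 0.276849  ]), np.float32(1.8), (88, 57))
(array([ 0.67623859, -0.99840454]), np.float32(0.3), (80, 61))
[array([291., 275.]), array([310., 257.]), array([402., 188.])]
```

```bash
python3 -m creep '{"hand":[5,5,5,5,5,5,5],"translation":[[0,-0.1,4],[0,-0.1,7],[0,-0.1,9],[0,-0.1,10],[0,-0.1,10.1],[0,-0.1,10.1],[0,-0.1,10.1]],"rotation":[[0,0,0],[0,0,0],[0,0,0],[0,0,0],[0,0,0],[0,0,0],[0,0,0]]}'
python3 -m creep '{"hand":[0.8,0.8,0.8,0.8,0.8,0.8],"translation":[[0,0,0],[0,0,0],[0,0,0],[0,0,0],[0,0,0],[0,0,0]],"rotation":[[0,0,0],[0,0,0],[0,0,0],[0,0,0],[0,0,0],[0,0,0]]}'
python3 -m creep '{"hand":[0.8,0.8,0.8,0.8,0.8],"translation":[[0,0,-3],[0,0,-7],[0,0,-11],[0,0,-12],[0,0,-12]],"rotation":[[0,0,0],[0,0,0],[0,0,0],[0,0,0],[0,0,0]]}'
python3 -c "
from h import *
tgt([.617,.186,.20],np.radians(93.5))"
```

```text
time: 50.38
tool_pos: [0.6357, -0.1967, 0.0817]
tcp_rot: [0.001, -0.023, 1.0, -0.0]
wrist_force: [-0.7, 0.1, -0.8]
opening: 0.0501
grasp_force: 0.0
time: 51.12
tool_pos: [0.6351, -0.1965, 0.081]
tcp_rot: [0.0, -0.023, 1.0, -0.0]
wrist_force: [-1.4, 1.0, 5.6]
opening: 0.0145
grasp_force: 59.5
time: 51.75
tool_pos: [0.6348, -0.1964, 0.1997]
tcp_rot: [-0.0, -0.023, 1.0, 0.0]
wrist_force: [-0.2, 0.6, -2.3]
opening: 0.0146
grasp_force: 59.1
shift cm [0.03, 38.28, -0.02] rot [[0.0, -0.0, -0.016], [-0.001, -0.0, 3.126]] j6 -0.457 t 51.75
```

```bash
python3 -m creep '{"hand":[0.8,0.8,0.8,0.8,0.8,0.8,0.8,0.8],"translation":[[0,3,0],[0,8,0],[0,13.5,0],[0,19,0],[0,24.5,0],[0,30,0],[0,35,0],[0,38.3,0]],"rotation":[[0,0,0],[0,0,0],[0,0,0],[0,0,-0.016],[0,0,-0.016],[0,0,-0.016],[0,0,-0.016],[0,0,-0.016]]}'
python3 -m creep '{"hand":[0.8,0.8],"translation":[[0,0,0],[0,0,0]],"rotation":[[0,0,0],[0,0,0]]}'
python3 -c "
from cans import *
tgt([.617,.186,.081],np.radians(93.5))"
```

```text
time: 52.75
tool_pos: [0.6156, 0.1884, 0.1975]
tcp_rot: [-0.002, -0.032, 0.999, -0.0]
wrist_force: [0.5, -0.8, -2.1]
opening: 0.0148
grasp_force: 59.1
time: 53.0
tool_pos: [0.6165, 0.1857, 0.1985]
tcp_rot: [-0.002, -0.031, 1.0, -0.001]
wrist_force: [0.2, -1.0, -2.1]
opening: 0.0149
grasp_force: 59.2
shift cm [-0.09, 0.04, 11.75] rot [[-0.001, -0.003, 0.001], [0.005, -0.001, -3.141]] j6 0.117 t 53.0
```

```bash
python3 -m creep '{"hand":[0.8,0.8,0.8,0.8,0.8,0.8,0.8,0.8],"translation":[[0,0,3],[0,0,6],[0,0,8.5],[0,0,10],[0,0,11],[0,0,11.5],[0,0,11.8],[0,0,11.8]],"rotation":[[0,0,0],[0,0,0],[0,0,0],[0,0,0],[0,0,0],[0,0,0],[0,0,0],[0,0,0]]}'
python3 -m creep '{"hand":[5,5,5,5],"translation":[[0,0,0],[0,0,0],[0,0,0],[0,0,0]],"rotation":[[0,0,0],[0,0,0],[0,0,0],[0,0,0]]}'
python3 -m creep '{"hand":[5,5,5,5],"translation":[[0,0,-1],[0,0,-3],[0,0,-6.5],[0,0,-10]],"rotation":[[0,0,0],[0,0,0],[0,0,0],[0,0,0]]}'
python3 -c "
from h import *
tgt([.638,-.285,.18],np.radians(92.0))"
```

```text
time: 54.0
tool_pos: [0.6178, 0.1863, 0.083]
tcp_rot: [0.0, -0.031, 1.0, 0.0]
wrist_force: [0.7, -0.4, -2.1]
opening: 0.0148
grasp_force: 59.2
time: 54.5
tool_pos: [0.6176, 0.1862, 0.0828]
tcp_rot: [0.0, -0.031, 1.0, 0.0]
wrist_force: [0.4, -0.2, -0.3]
opening: 0.0503
grasp_force: 0.0
time: 55.0
tool_pos: [0.6175, 0.1862, 0.1842]
tcp_rot: [0.0, -0.031, 1.0, 0.0]
wrist_force: [0.8, -0.2, 0.1]
opening: 0.0499
grasp_force: 0.0
shift cm [0.85, -47.15, 0.42] rot [[0.0, 0.0, 0.027], [-0.0, 0.0, -3.115]] j6 0.117 t 55.0
```

```bash
python3 -m creep '{"hand":[5,5,5,5,5,5,5,5],"translation":[[0,-6,0],[0,-12,0],[0,-18,0],[0.2,-24,0],[0.4,-30,0],[0.6,-36,0],[0.85,-42,0],[0.85,-47.1,0]],"rotation":[[0,0,0],[0,0,0],[0,0,0],[0,0,0.027],[0,0,0.027],[0,0,0.027],[0,0,0.027],[0,0,0.027]]}'
python3 -m creep '{"hand":[5,5],"translation":[[0,0,0],[0,0,0]],"rotation":[[0,0,0],[0,0,0]]}'
python3 -c "
from cans import *
tgt([.638,-.285,.081],np.radians(92.0))
for o in top_cans(ctrl.snapshot('top')): print(o[:3])
print([b.mean((0,1)).round() for b in blobs(ctrl.snapshot('scene'))])"
```

```text
time: 56.0
tool_pos: [0.6379, -0.287, 0.1835]
tcp_rot: [0.0, -0.017, 1.0, -0.0]
wrist_force: [0.8, 0.1, -0.4]
opening: 0.0503
grasp_force: 0.0
time: 56.25
tool_pos: [0.6378, -0.2841, 0.1828]
tcp_rot: [-0.0, -0.017, 1.0, 0.0]
wrist_force: [0.3, 1.3, -0.1]
opening: 0.0497
grasp_force: 0.0
shift cm [-0.02, -0.09, 10.18] rot [[0.001, -0.0, -0.001], [-0.0, -0.001, 3.141]] j6 -0.559 t 56.25
(array([0.61053003, 0.276849  ]), np.float32(1.8), (88, 57))
(array([0.61801941, 0.18582202]), np.float32(1.6), (88, 57))
(array([ 0.65946924, -0.26673465]), np.float32(-1.6), (22, 50))
(array([ 0.67623608, -0.99840448]), np.float32(0.3), (80, 61))
[array([291., 274.]), array([390., 200.]), array([402., 188.])]
```

```bash
python3 -m creep '{"hand":[5,5,5,5,5,5,5],"translation":[[0,-0.1,4],[0,-0.1,7],[0,-0.1,9],[0,-0.1,10],[0,-0.1,10.2],[0,-0.1,10.2],[0,-0.1,10.2]],"rotation":[[0,0,0],[0,0,0],[0,0,0],[0,0,0],[0,0,0],[0,0,0],[0,0,0]]}'
python3 -m creep '{"hand":[0.8,0.8,0.8,0.8,0.8,0.8],"translation":[[0,0,0],[0,0,0],[0,0,0],[0,0,0],[0,0,0],[0,0,0]],"rotation":[[0,0,0],[0,0,0],[0,0,0],[0,0,0],[0,0,0],[0,0,0]]}'
python3 -m creep '{"hand":[0.8,0.8,0.8,0.8,0.8],"translation":[[0,0,-3],[0,0,-7],[0,0,-11],[0,0,-12],[0,0,-12]],"rotation":[[0,0,0],[0,0,0],[0,0,0],[0,0,0],[0,0,0]]}'
python3 -c "
from h import *
tgt([.6225,.097,.20],np.radians(93.5))"
```

```text
time: 57.22
tool_pos: [0.6387, -0.2858, 0.0818]
tcp_rot: [0.001, -0.017, 1.0, -0.0]
wrist_force: [0.1, -0.4, -0.4]
opening: 0.0496
grasp_force: 0.0
time: 57.98
tool_pos: [0.6382, -0.2855, 0.081]
tcp_rot: [0.0, -0.017, 1.0, -0.0]
wrist_force: [-0.9, 1.1, 5.3]
opening: 0.0148
grasp_force: 59.5
time: 58.6
tool_pos: [0.6378, -0.2854, 0.1995]
tcp_rot: [-0.0, -0.017, 1.0, 0.0]
wrist_force: [0.2, -0.5, -3.6]
opening: 0.0145
grasp_force: 59.1
shift cm [0.21, 38.27, -0.03] rot [[0.0, -0.001, -0.027], [-0.001, -0.001, 3.115]] j6 -0.561 t 58.6
```

```bash
python3 -m creep '{"hand":[0.8,0.8,0.8,0.8,0.8,0.8,0.8,0.8],"translation":[[0,3,0],[0,8,0],[0,13.5,0],[0,19,0],[0,24.5,0],[0.1,30,0],[0.2,35,0],[0.2,38.3,0]],"rotation":[[0,0,0],[0,0,0],[0,0,0],[0,0,-0.027],[0,0,-0.027],[0,0,-0.027],[0,0,-0.027],[0,0,-0.027]]}'
python3 -m creep '{"hand":[0.8,0.8],"translation":[[0,0,0],[0,0,0]],"rotation":[[0,0,0],[0,0,0]]}'
python3 -c "
from cans import *
tgt([.6225,.097,.082],np.radians(93.5))"
```

```text
time: 59.6
tool_pos: [0.6207, 0.0996, 0.1975]
tcp_rot: [-0.002, -0.032, 0.999, 0.0]
wrist_force: [1.6, -1.3, -3.1]
opening: 0.0146
grasp_force: 59.2
time: 59.85
tool_pos: [0.6218, 0.0969, 0.1986]
tcp_rot: [-0.002, -0.031, 1.0, -0.0]
wrist_force: [-0.0, -0.3, -3.8]
opening: 0.0145
grasp_force: 59.3
shift cm [-0.11, 0.02, 11.66] rot [[-0.001, -0.003, 0.001], [0.005, -0.001, -3.141]] j6 -0.024 t 59.85
```

```bash
python3 -m creep '{"hand":[0.8,0.8,0.8,0.8,0.8,0.8,0.8,0.8],"translation":[[0,0,3],[0,0,6],[0,0,8.5],[0,0,10],[0,0,11],[0,0,11.5],[0,0,11.75],[0,0,11.75]],"rotation":[[0,0,0],[0,0,0],[0,0,0],[0,0,0],[0,0,0],[0,0,0],[0,0,0],[0,0,0]]}'
python3 -m creep '{"hand":[5,5,5,5],"translation":[[0,0,0],[0,0,0],[0,0,0],[0,0,0]],"rotation":[[0,0,0],[0,0,0],[0,0,0],[0,0,0]]}'
python3 -m creep '{"hand":[5,5,5,5,5,5,5,5],"translation":[[0,0,-1],[0,0,-3],[0,0,-7],[0,0,-12],[5,-4,-15],[10,-9,-15],[15,-13,-15],[20,-18,-15]],"rotation":[[0,0,0],[0,0,0],[0,0,0],[0,0,0],[0,0,0],[0,0,0],[0,0,0],[0,0,0]]}'
python3 -m creep '{"hand":[5,5],"translation":[[0,0,0],[0,0,0]],"rotation":[[0,0,0],[0,0,0]]}'
python3 -c "
from cans import *
P={n:ctrl.snapshot(n) for n in ('top','scene')}
for o in top_cans(P['top']): print(o[:3])
cv2.imwrite('pics/p7.png',cv2.resize(P['scene']['pixels'][140:340,180:460],(784,560)))"
```

```text
time: 60.85
tool_pos: [0.6232, 0.0973, 0.0836]
tcp_rot: [0.0, -0.031, 1.0, -0.0]
wrist_force: [-0.4, 0.0, -3.2]
opening: 0.0146
grasp_force: 59.2
time: 61.35
tool_pos: [0.623, 0.0972, 0.0833]
tcp_rot: [0.0, -0.031, 1.0, -0.0]
wrist_force: [0.3, 0.5, 0.0]
opening: 0.0498
grasp_force: 0.0
time: 62.35
tool_pos: [0.45, -0.0771, 0.234]
tcp_rot: [0.001, -0.031, 1.0, -0.0]
wrist_force: [-0.6, -0.7, 0.2]
opening: 0.0499
grasp_force: 0.0
time: 62.6
tool_pos: [0.452, -0.0763, 0.2339]
tcp_rot: [0.001, -0.03, 1.0, -0.0]
wrist_force: [0.7, 1.1, 0.2]
opening: 0.0497
grasp_force: 0.0
(array([0.61053003, 0.276849  ]), np.float32(1.8), (88, 57))
(array([0.61801947, 0.18582202]), np.float32(1.6), (88, 57))
(array([0.62357141, 0.09740102]), np.float32(4.7), (89, 56))
(array([ 0.67623615, -0.99840454]), np.float32(0.3), (80, 61))
```

View pics/p7.png

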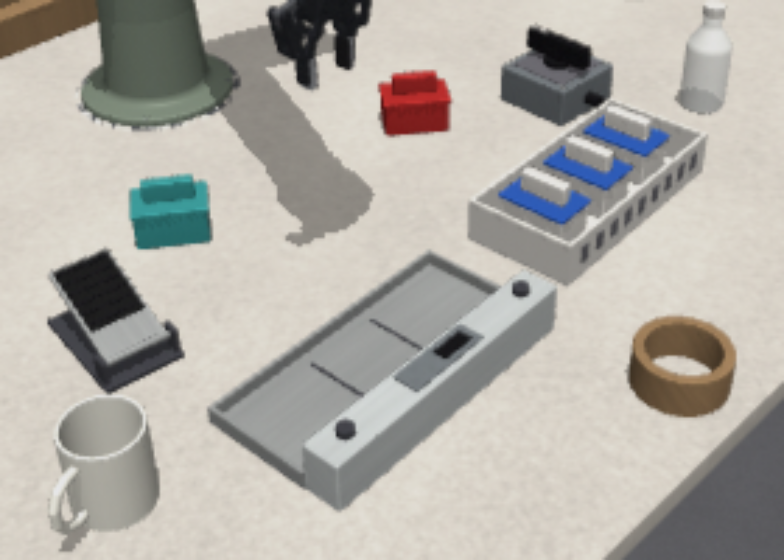

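All three canisters stand in the basket at (545,195), (590,165) and (628,130). The handle is off, the pedal is up, the mug and bottle are in place, and the arm is clear of everything.

```bash
python3 -c "
from workcell import ctrl
print(ctrl.job_done())"
```

```text
the job is handed in; nothing more can be done
None
```

The job is handed in at about 63 s of robot time, with no verdict returned: all three canisters went through the tray and isolator/pedal cycle and now stand upright in the basket, with the isolator off, the pedal up, and the bottle and mug where they were.

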